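# Charge the pressure pot and hang its batch tag

## Robot

A 6-joint arm with a two-finger parallel gripper is mounted at the origin on a cart in front of the work surface, level with it; the furniture and walls round the work are solid. World frame = base frame: x ahead of the robot, y to its left, z up, the work surface at z = 0. Lengths are in m, angles in degrees, forces in N, time in s.
With the tool pointing down it reaches from about 0.35 to 0.875 m from the base axis. Payload 4.2 kg.
Tool frame: the origin (TCP) lies midway between the tips of the shut fingers; the grasp point (between the pads) lies 19 mm behind it; y points along the fingers, x is the direction in which the jaws open and shut, and the axes are right-handed (so a half turn about y gives the same grasp; the last joint's range is limited). The gripper opens to 87 mm and grips with 3 to 60 N. Pads are 19 mm wide; open, the fingers measure 117 mm over their backs; the gripper's body (75 mm by 190 mm) begins 51 mm behind the grasp point.
Start: joints at [86.494, 22.042, 0.453, 0, -68.411, -14.817], TCP at [0.196, 0.593, 0.223] pointing down, gripper open.
Joint ranges: [-179.83, 179.83], [-69.29, 118.12], [-61.27, 80.66], [-181.25, 117.63], [-171.15, -9.14], [-177.46, 177.46]. Speed limits (degrees/s): [159.86, 159.86, 180, 180, 180, 180].

## Interface

Orientations are given as a 3x3 rotation matrix whose columns are the frame's x, y, z axes.
In Python, from station import * gives the robot as it stands.
- The arm moves only by the tool jog_arm, never from a script. Its argument "series" is a list of rows, each a list of 3 entries, a list of its own where there are three numbers: the shift along the tool's x, y, z in m, then the turn, a rotation vector about the tool's x, y, z in degrees, then the finger opening in m, from 0 to 0.087. A call has 1 to 10 rows; each row shifts and turns the commanded pose from where the row before left it, along the tool's axes as they then stand; what a row does not reach is not made up. A row lasts 1/8 s, in which the tool goes at most 62.5 mm and 10.7 degrees, less where a joint would pass 70% of its speed; a pose out of reach is approached as far as the arm can. A call is refused whole if a number of a shift passes 0.0625 or a number of a turn 10.7, either way. A call with a gripper value outside its range is refused whole. The fingers move at their own pace and stop on an object; the grip force is fixed at half the most. Time passes only in rows, so rows that do not move let the fingers close. It gives the time, the measured TCP pose, the force and the opening at its end, in the units of the state.
- sense(): the state, without advancing time (a new reading comes with each control period).
- capture(name): name is "side" or "top"; returns the picture (384x512x3 uint8, red, green, blue); there is no depth.
- camera_info(name): a dict with "fx", "fy", "cx", "cy" (pixels), "rvec" (rotation vector, rad) and "tvec" (3), from world to camera coordinates, as OpenCV has them. Camera axes: x right, y down, z forward; pixel columns grow to the right and rows downward; lengths in m; the calibration is good to about 2 mm. A picture is of the moment at which its call begins. camera_info takes no time and is no camera call.
- finish_job(): hands the job in, once; it reports no verdict.
The state is a dict: "time_s": time; "joints": joint angles; "joint_velocities": joint speeds; "effort": joint torques, N m; "tcp_pos": TCP position; "ee_rot": TCP orientation; "wrist_force": force on the tool from outside, world axes, zero at the start; "moment": the same for the moment, N m; "gripper_width": opening from 0.0 (shut) to 1.0 (fully open).
Only numpy, scipy, OpenCV 4.12 (cv2) and the standard library are available. Lean on these libraries where they do the work, as an engineer would, in place of code of your own. Each camera call takes 0.05 s, during which the arm holds its last target. There are 200 camera calls.

## Task

Start a pressure treatment: put every loose lump of amber from the left of the table into the open aluminium pot, shut its lid, and pump the sprung hand lever beside it four full strokes, letting it come right up after each. Then hang the yellow batch tag from the wooden holder on the hook beside the red tag, without knocking the red tag off, and leave the tweezers and the capsule where they lie.

Things in the scene. Friction and masses are not known exactly. Their poses are not given: they have to be found in the camera images.
- piece1_center (a point): Orange lump of amber, about 33x51x16 mm, irregular with rounded sides, loose on the table at the left; this point is its centre, half-way up; its local x runs along the narrow side (33 mm), y along the long side, z up. May be absent.
- piece2_center (a point): Olive-brown lump of amber, about 36x56x15 mm, irregular with rounded sides, loose on the table at the left; this point is its centre, half-way up; its local x runs along the narrow side (36 mm), y along the long side, z up. May be absent.
- piece3_center (a point): Dark brown lump of amber, about 36x59x17 mm, irregular with rounded sides, loose on the table at the left; this point is its centre, half-way up; its local x runs along the narrow side (36 mm), y along the long side, z up. May be absent.
- piece4_center (a point): Bright orange lump of amber, about 31x49x16 mm, irregular with rounded sides, loose on the table at the left; this point is its centre, half-way up; its local x runs along the narrow side (31 mm), y along the long side, z up. May be absent.
- pot_center (a point): Open rectangular aluminium pot fixed on a grey base plate, 142 (x) x 162 (y) x 56 mm high, walls and floor 6 mm. This point is on its vertical middle line, 24 mm above its inner floor and 26 mm below its rim. Axes: x from front to the hinged back, y left, z up; the axes turn with the unit.
- lid (a joint): Pot lid: flat aluminium plate 8 mm thick covering the pot, hinged along the back (+x) rim, with a black knob about 40 mm tall on top, on its middle line 112 mm from the hinge. 0 = shut, about 1.6 to 1.8 rad = standing open at the start. Stiff hinge: it stays where it is left; it is shut by pushing it over from behind and down on its top.
- lid_hinge (a point): Middle of the lid's hinge line, on the pot's back rim. The lid reaches 142 mm from here to its free edge and is 162 mm wide along the hinge; its underside is at this height when shut, its top 8 mm higher. Its frame turns with the lid.
- pump (a joint): Hand pump lever: 0 = fully up (held there by its spring, lever arm 0.5 rad above level), 0.85 rad = fully down. Pressing the pad down needs about 4 N at the top and 10 N at the bottom; the spring brings it up again.
- pump_pad (a point): Top centre of the red pad (50 x 42 mm, 12 mm thick) at the end of the pump lever, nearest the robot. It turns with the lever.
- pump_pivot (a point): Axis of the pump lever, 135 mm above the table; the pad's middle is 150 mm from it toward the pot unit's -x. Axes as the pot unit's.
- hook_mid (a point): Top surface of the round steel hook arm (8 mm thick, level, 180 mm above the table), 65 mm from its post. The arm points along this frame's -x from the post (18 mm thick, 65 mm toward +x, reaching 20 mm above the arm) to an upturned end that begins 50 mm toward -x, leans away, and rises 12 mm above the arm. The red tag hangs about 35 mm toward +x of this point.
- new_tag_tab (a point): Yellow plastic tag, a plate 8 mm thick (along its own x), 64 mm wide (y) and 153 mm tall, with a paper label; it stands upright in the wooden holder's slot, the lower 36 mm inside. This point is the middle of its upright grip tab, which is 32 mm wide (y) and tops out 18 mm above this point and meets the wide top bar 25 mm below it. z up the tag.
- new_tag_hole (a point): Middle of the top edge of the yellow tag's window, 39 mm below new_tag_tab. The window goes through the plate along x; it is 38 mm wide (y) and 34 mm high, all below this point. The hook goes through it.
- old_tag_hole (a point): The same point of the red tag, of equal shape, which already hangs on the hook near its post.
- new_tag: The yellow tag; origin at the middle of its lower edge, 96 mm below new_tag_hole.
- tweezers_center (a point): Bystander: dark metal tweezers 128 mm long lying on the table behind the pot; centre.
- capsule_center (a point): Bystander: dark and white capsule 17x17x59 mm lying on the table behind the pot; centre.

How it is judged (in metres and radians):
On the way, in this order (a step that is already met when the one before it is completed fails the run):
1. every loose lump is in the pot and the lid is shut (below 0.06 rad) (x of piece1_center in the frame of pot_center between -0.066 and 0.066 m and y of piece1_center in the frame of pot_center between -0.076 and 0.076 m and z of piece1_center in the frame of pot_center between -0.03 and 0.026 m and x of piece2_center in the frame of pot_center between -0.066 and 0.066 m and y of piece2_center in the frame of pot_center between -0.076 and 0.076 m and z of piece2_center in the frame of pot_center between -0.03 and 0.026 m and x of piece3_center in the frame of pot_center between -0.066 and 0.066 m and y of piece3_center in the frame of pot_center between -0.076 and 0.076 m and z of piece3_center in the frame of pot_center between -0.03 and 0.026 m and x of piece4_center in the frame of pot_center between -0.066 and 0.066 m and y of piece4_center in the frame of pot_center between -0.076 and 0.076 m and z of piece4_center in the frame of pot_center between -0.03 and 0.026 m and value of joint lid below 0.06 rad), for 0.2 s.
2. stroke 1: the pump lever is pressed down (joint above 0.75) (value of joint pump above 0.75 rad), for 0.05 s.
3. the lever comes back up after stroke 1 (joint below 0.10) (value of joint pump below 0.1 rad), for 0.05 s.
4. stroke 2: the pump lever is pressed down (joint above 0.75) (value of joint pump above 0.75 rad), for 0.05 s.
5. the lever comes back up after stroke 2 (joint below 0.10) (value of joint pump below 0.1 rad), for 0.05 s.
6. stroke 3: the pump lever is pressed down (joint above 0.75) (value of joint pump above 0.75 rad), for 0.05 s.
7. the lever comes back up after stroke 3 (joint below 0.10) (value of joint pump below 0.1 rad), for 0.05 s.
8. stroke 4: the pump lever is pressed down (joint above 0.75) (value of joint pump above 0.75 rad), for 0.05 s.
9. the lever comes back up after stroke 4 (joint below 0.10) (value of joint pump below 0.1 rad), for 0.05 s.
10. the yellow tag hangs on the hook beside the red one, released and still (x of new_tag_hole in the frame of hook_mid between -0.056 and 0.058 m and y of new_tag_hole in the frame of hook_mid between -0.014 and 0.014 m and z of new_tag_hole in the frame of hook_mid between -0.008 and 0.008 m and angle between new_tag_hole's own z axis and vertical below 0.25 rad and contact force between the fingers and new_tag below 0.1 N and linear speed of new_tag below 0.03 m/s), for 0.3 s.
At the end, for the whole second after the job is handed in: All present lumps inside the pot, lid shut (below 0.06 rad), lever up (below 0.1 rad); both tags hang upright (tilt below 0.25 rad) on the hook arm through their windows (top edge within 8 mm of the arm in height, 14 mm sideways), the yellow one released and at rest (all of step 1 and all of step 10 and value of joint pump below 0.1 rad and x of old_tag_hole in the frame of hook_mid between -0.056 and 0.058 m and y of old_tag_hole in the frame of hook_mid between -0.014 and 0.014 m and z of old_tag_hole in the frame of hook_mid between -0.008 and 0.008 m and angle between old_tag_hole's own z axis and vertical below 0.25 rad); the robot touches nothing.
It fails at once if the red tag is knocked off the hook (z of old_tag_hole in the frame of hook_mid below -0.03 m or x of old_tag_hole in the frame of hook_mid below -0.08 m).
It fails at once if the tweezers or the capsule are moved more than 30 mm (distance of any of tweezers_center, capsule_center from where it was at the start of the episode above 0.03 m).
Of piece1, piece2, piece3, piece4 only 2 to 4 are there at a start; the rules pass over those that are not, and their reading is None.
At some moment in a run one of piece1, piece2, piece3, piece4 may be knocked a few centimetres aside while the robot is not near it.
It also fails if it takes over 210 s, if anything falls off the work surface, if the arm or the gripper's body presses on something with over 40 N, if the wrist force passes 120 N, or if a joint passes its speed limit or range.

## Working session

There is one attempt and no reset: what is moved stays moved. The work goes in short steps, Python scripts to look and compute and a tool call to move; the robot and the scene stay as the last step left them, time stands still between calls to the robot, and variables do not carry over. Pictures are saved under pics/ and viewed, about 12 in all and at most 16, crops included, and the job is handed in when it is done.

Besides the shell and the picture viewer there is one more tool, called as a command line: name --argument value ..., lists and objects as JSON in quotes. jog_arm: Moves the arm, as the interface text tells. Its arguments: {"type":"object","properties":{"series":{"type":"array","items":{"type":"array"}}},"required":["series"]}

```bash
ls; mkdir -p pics
python3 - <<'E'
from station import *
import cv2
s=sense();print({k:s[k] for k in('time_s','tcp_pos','ee_rot','wrist_force','gripper_width')})
for n in('side','top'):
    print(n,camera_info(n)); cv2.imwrite(f'pics/{n}0.png',cv2.cvtColor(capture(n),cv2.COLOR_RGB2BGR))
a=cv2.imread('pics/side0.png')
E
```

```text
pics
{'time_s': 0.0, 'tcp_pos': array([0.1962891 , 0.59274955, 0.22149043]), 'ee_rot': array([[-3.14571317e-01, -5.87136215e-04,  9.49233660e-01],
       [-9.49231431e-01, -2.05933950e-03, -3.14571852e-01],
       [ 2.13949090e-03, -9.99997707e-01,  9.04809912e-05]]), 'wrist_force': array([0.80116289, 0.5682164 , 0.33587328]), 'gripper_width': 1.0007498252966305}
side {'fx': 365.15142920893624, 'fy': 365.15142920893624, 'cx': 253.5096813546487, 'cy': 195.90459280101712, 'rvec': array([ 0.46374869, -2.55336033,  1.4255871 ]), 'tvec': array([0.52912229, 0.21916079, 1.0690645 ])}
top {'fx': 419.9242895959332, 'fy': 419.9242895959332, 'cx': 249.03531400471536, 'cy': 189.57367057052932, 'rvec': array([ 2.18081312, -2.18664781,  0.08092156]), 'tvec': array([0.03071017, 0.58255566, 1.43486174])}
```

View pics/side0.png

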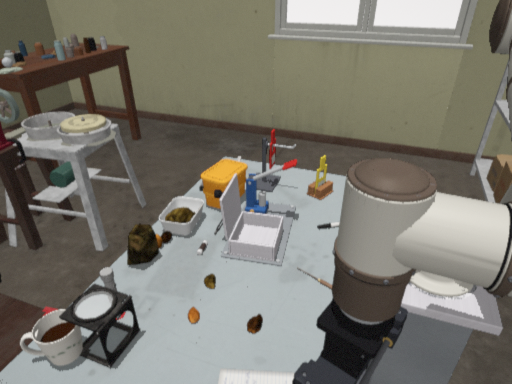

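View pics/top0.png

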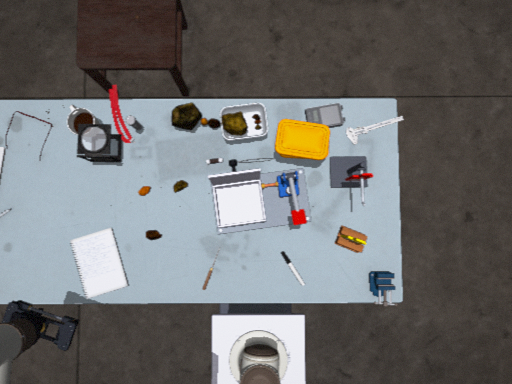

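The side view shows three loose lumps: orange (193,315), olive (210,282) and dark (255,323). The pot is at (258,237) with its lid open, the red pad at (290,165), the yellow tag at (322,170) and the hook at (275,145). In the top view the same things are: lumps (145,190), (180,186) and (153,235), pot (240,203), pad (299,217), tag (352,238), hook (360,180).

```bash
cat > h.py <<'E'
from station import *
import numpy as np, cv2
I={n:camera_info(n) for n in('side','top')}
def KRt(n):
    c=I[n];return np.array([[c['fx'],0,c['cx']],[0,c['fy'],c['cy']],[0,0,1]]),cv2.Rodrigues(c['rvec'])[0],np.array(c['tvec'])
def ray(n,u):
    K,R,t=KRt(n);return -R.T@t,R.T@np.linalg.solve(K,[u[0],u[1],1])
def plane(n,u,z):
    o,d=ray(n,u);return o+d*(z-o[2])/d[2]
def proj(n,p):
    K,R,t=KRt(n);q=K@(R@np.array(p)+t);return q[:2]/q[2]
def tri(us,ut):
    P=[K@np.c_[R,t] for K,R,t in map(KRt,('side','top'))]
    x=cv2.triangulatePoints(P[0],P[1],np.array(us,float),np.array(ut,float));return (x[:3]/x[3])[:,0]
def blobs(im,lo,hi,roi,amin=8):
    x0,y0,x1,y1=roi;h=cv2.cvtColor(im[y0:y1,x0:x1],cv2.COLOR_RGB2HSV)
    m=cv2.inRange(h,np.array(lo),np.array(hi));n,l,st,c=cv2.connectedComponentsWithStats(m)
    out=[]
    for i in range(1,n):
        if st[i,4]>=amin:
            pts=np.argwhere(l==i)[:,::-1]+[x0,y0]; out.append((st[i,4],c[i]+[x0,y0],pts))
    return sorted(out,key=lambda o:-o[0])
def crop(im,roi,k,name):
    x0,y0,x1,y1=roi;cv2.imwrite('pics/'+name,cv2.cvtColor(cv2.resize(im[y0:y1,x0:x1],None,fx=k,fy=k,interpolation=cv2.INTER_CUBIC),cv2.COLOR_RGB2BGR))
E
python3 - <<'E'
from h import *
np.set_printoptions(precision=4,suppress=True)
s=capture('side');t=capture('top')
crop(t,(200,150,390,260),4,'topc.png'); crop(s,(210,120,350,270),4,'sidec.png')
for n,im,roi in(('side',s,(170,265,290,345)),('top',t,(130,170,195,245))):
    for a,c,pts in blobs(im,(3,80,0),(40,255,255),roi):
        w=np.array([plane(n,p,.008)[:2] for p in pts],np.float32)
        hsv=cv2.cvtColor(im,cv2.COLOR_RGB2HSV)[pts[:,1],pts[:,0]].mean(0)
        ev,V=np.linalg.eigh(np.cov(w.T)); 
        print(n,a,c,plane(n,c,.008)[:2],'rect',cv2.minAreaRect(w),'axis',np.degrees(np.arctan2(V[1,1],V[0,1])),hsv)
E
```

```text
side 181 [254.4144 323.9779] [0.424  0.3678] rect ((0.42536383867263794, 0.3655453622341156), (0.030608901754021645, 0.053174812346696854), 12.054673194885254) axis 91.30382669774589 [ 13.6188 180.1934  59.0387]
side 139 [193.1295 315.1079] [0.5792 0.3966] rect ((0.5795603394508362, 0.3941522240638733), (0.027507418766617775, 0.049291178584098816), 29.453140258789062) axis 126.14230166013157 [ 14.0935 177.2518 162.5827]
side 113 [209.8673 281.2389] [0.5928 0.275 ] rect ((0.5946772694587708, 0.2767356336116791), (0.02803230844438076, 0.051317255944013596), 26.02748680114746) axis 120.87871449319204 [ 20.115  157.1327  85.3982]
top 93 [152.3763 234.3978] [0.4284 0.3653] rect ((0.4280756711959839, 0.3631215989589691), (0.04879993945360184, 0.024187106639146805), 89.84700775146484) axis 87.62378506686866 [ 12.3871 214.086   46.9462]
top 92 [179.587  185.5652] [0.5984 0.2724] rect ((0.6000359058380127, 0.27339115738868713), (0.026841627433896065, 0.04833938926458359), 26.617712020874023) axis 121.15621836993378 [ 20.5978 205.3696  63.9022]
top 79 [143.7722 190.2532] [0.5822 0.3976] rect ((0.5822701454162598, 0.3976796865463257), (0.025017522275447845, 0.04173920303583145), 45.4334602355957) axis 125.87095032993923 [ 13.5696 219.7215 155.6835]
```

View pics/topc.png

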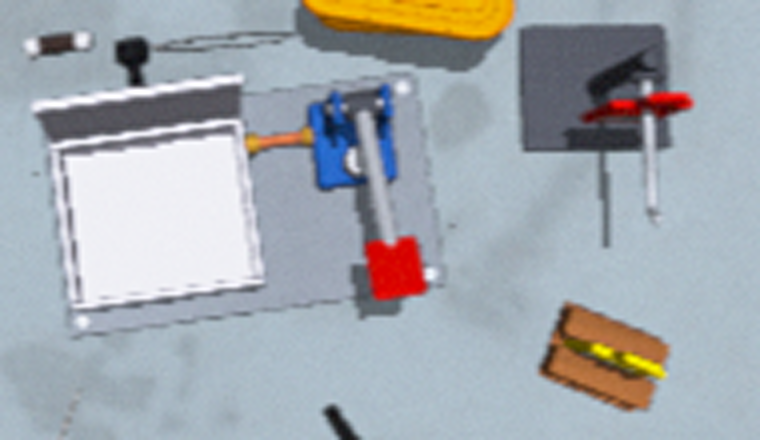

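View pics/sidec.png

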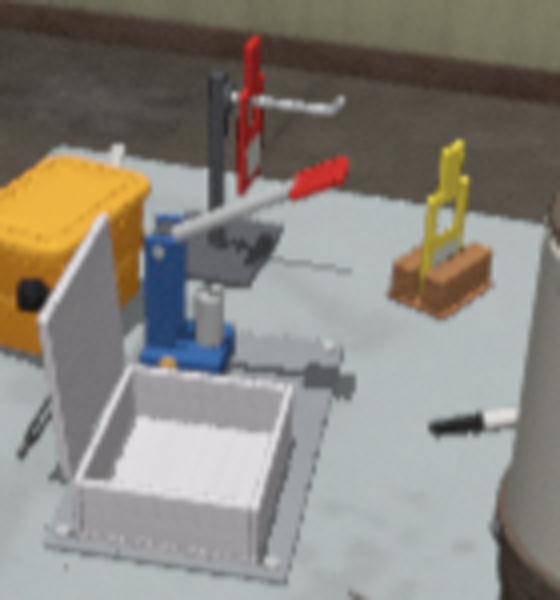

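The crops show the pot rim corners clearly: top crop (75,303), (262,283), (240,123), (55,148); side crop (80,490), (265,505), (293,382), (133,372). They also show the hook arm running from the post to its upturned tip at top crop (655,215) and side crop (335,105), and the yellow tag tab at side crop (455,165).

Run:
```python
from h import *
np.set_printoptions(precision=4,suppress=True)
S=lambda x,y:(210+x/4,120+y/4); T=lambda x,y:(200+x/4,150+y/4)
P={k:tri(S(*a),T(*b)) for k,a,b in[('FL',(265,505),(75,303)),('FR',(293,382),(262,283)),('BR',(133,372),(240,123)),('BL',(80,490),(55,148)),
('hooktip',(330,107),(654,207)),('hookbase',(240,98),(648,85)),('pad',(322,178),(398,268)),('knob',(32,295),(130,50)),('lidTL',(45,318),(37,105)),('lidTR',(105,218),(240,80)),('tabtop',(455,142),(628,362))]}
for k,v in P.items():print(k,v)
print('pot c',(P['FL']+P['FR']+P['BL']+P['BR'])/4)
for a,b in(('FL','BL'),('FR','BR'),('FR','FL'),('BR','BL')):
    d=P[b]-P[a];print(a,b,d,np.linalg.norm(d),np.degrees(np.arctan2(d[1],d[0])))
d=P['hookbase']-P['hooktip'];print('hook yaw',np.degrees(np.arctan2(d[1],d[0])),np.linalg.norm(d))
s=capture('side');t=capture('top')
for n,im,roi in(('side',s,(300,150,345,200)),('top',t,(330,220,380,260))):
    for a,c,p in blobs(im,(25,120,100),(35,255,255),roi):
        print(n,a,c); 
        for r in range(p[:,1].min(),p[:,1].max()+1):
            q=p[p[:,1]==r][:,0]; 
            if len(q):print(r,q.min(),q.max(),end='; ')
for n,im,roi in(('side',s,(265,120,285,175)),('top',t,(340,160,385,190)),('side',s,(275,150,305,175)),('top',t,(285,205,310,230))):
    h=blobs(im,(0,150,60),(8,255,255),roi)
    for a,c,p in h: print('\nred',n,a,c,p.min(0),p.max(0),cv2.minAreaRect(p.astype(np.float32)))
```

```text
FL [0.453  0.1294 0.0624]
FR [ 0.4731 -0.026   0.066 ]
BR [ 0.6084 -0.0087  0.0552]
BL [0.5877 0.1483 0.0528]
hooktip [ 0.5308 -0.3247  0.1776]
hookbase [ 0.6241 -0.324   0.1734]
pad [ 0.4837 -0.1233  0.2051]
knob [0.6541 0.0797 0.1721]
lidTL [0.6083 0.1494 0.2024]
lidTR [ 0.6276 -0.005   0.2007]
tabtop [ 0.4091 -0.3045  0.1695]
pot c [0.5306 0.0607 0.0591]
FL BL [ 0.1347  0.019  -0.0097] 0.1363820586100316 8.009110253795527
FR BR [ 0.1353  0.0173 -0.0109] 0.13679049106735428 7.296051572615222
FR FL [-0.0201  0.1554 -0.0036] 0.15672802029324678 97.3722409073618
BR BL [-0.0206  0.157  -0.0024] 0.15839837756233896 97.49028145615418
hook yaw 0.44064029146100075 0.09336784820141253
side 166 [321.3434 169.2289]
155 324 325; 156 322 325; 157 321 325; 158 320 325; 159 320 325; 160 320 325; 161 320 324; 162 320 324; 163 320 324; 164 320 326; 165 320 326; 166 320 326; 167 319 326; 168 318 326; 169 317 326; 170 317 326; 171 317 326; 172 317 326; 173 317 325; 174 317 325; 175 317 325; 176 317 325; 177 317 324; 178 317 324; 179 316 323; 180 316 321; 181 316 319; 182 316 318; 183 316 317; 184 316 317; 185 316 317; 186 316 317; top 63 [356.5238 239.873 ]
236 347 350; 237 347 352; 238 348 357; 239 350 359; 240 353 362; 241 355 364; 242 357 365; 243 361 365; 244 364 365; 
red side 137 [271.8102 145.8686] [269 129] [275 167] ((272.0, 148.0), (38.0, 6.0), 90.0)

red side 9 [283.6667 166.3333] [283 163] [284 169] ((283.5, 166.0), (6.0, 1.0), 90.0)

red top 76 [360.8553 175.9342] [347 173] [372 179] ((359.43231201171875, 175.78152465820312), (5.04777193069458, 25.183387756347656), 86.8201675415039)

red side 87 [289.8046 163.7241] [283 159] [296 169] ((289.45001220703125, 163.85000610351562), (6.324554920196533, 15.495158195495605), 71.56504821777344)

red top 166 [298.1145 217.1024] [291 210] [305 224] ((298.0961608886719, 216.9807586669922), (14.120361328125, 12.355316162109375), 78.69007110595703)
```

```bash
cat > plan.py <<'E'
from h import *
from scipy.spatial.transform import Rotation as Ro
import json
def pot(px,py,yaw=7.4,c=(0.531,0.061)):
    a=np.radians(yaw);return c[0]+px*np.cos(a)-py*np.sin(a),c[1]+px*np.sin(a)+py*np.cos(a)
def plan(wps,vmax=.055,wmax=10,start=None):
    """wps: (x,y,z,yaw,grip[,extra hold rows][,vmax]); tool down. prints rows in calls of 10"""
    s=sense();R=s['ee_rot'] if start is None else None
    if start is None: p=np.array(s['tcp_pos']);R=np.array(s['ee_rot'])
    else: p=np.array(start[:3]);R=down(start[3])
    g0=None;rows=[]
    for w in wps:
        q=np.array(w[:3]);T=down(w[3]);hold=w[5] if len(w)>5 else 0;v=w[6] if len(w)>6 else vmax
        d=Ro.from_matrix(R.T@T).as_rotvec(degrees=True)
        n=int(max(1,np.ceil(np.linalg.norm(q-p)/v-1e-6),np.ceil(np.linalg.norm(d)/wmax-1e-6)))
        if np.linalg.norm(q-p)<5e-4 and np.linalg.norm(d)<.3:n=0
        p0=p.copy()
        for i in range(1,n+1):
            sh=np.round(R.T@(p0+(q-p0)*i/n-p),4)
            tv=np.round(Ro.from_matrix(R.T@T).as_rotvec(degrees=True)/(n-i+1),1)
            p=p+R@sh;R=R@Ro.from_rotvec(tv,degrees=True).as_matrix()
            rows.append([sh.tolist(),tv.tolist(),w[4]])
        rows+= [[[0,0,0],[0,0,0],w[4]]]*hold
    for i in range(0,len(rows),10):print(json.dumps(rows[i:i+10],separators=(',',':')).replace('0.0,','0,').replace('0.0]','0]'))
    print('end',p.round(4))
def down(yaw):
    a=np.radians(yaw);x=np.array([np.cos(a),np.sin(a),0]);y=np.array([0,0,-1.]);return np.c_[x,y,np.cross(x,y)]
def lumps():
    for n,roi in(('side',(150,240,290,350)),('top',(120,165,200,250))):
        im=capture(n)
        for a,c,pts in blobs(im,(3,80,0),(40,255,255),roi,30):
            w=np.array([plane(n,p,.008)[:2] for p in pts]);ev,V=np.linalg.eigh(np.cov(w.T))
            print(n,a,c.round(),plane(n,c,.008)[:2].round(4),'axis',np.degrees(np.arctan2(V[1,1],V[0,1])).round(),'m')
def st():
    s=sense();print(s['time_s'],s['tcp_pos'].round(4),'yaw',np.degrees(np.arctan2(s['ee_rot'][1,0],s['ee_rot'][0,0])).round(1),s['wrist_force'].round(1),round(float(s['gripper_width']),3))
E
python3 - <<'E'
from plan import *
plan([(.35,.45,.16,-150,.07),(.427,.366,.08,-180,.07),(.427,.366,.004,-180,.07,1,.03)])
E
```

```text
[[[0.0175,0.0124,0.0382],[-0,8.3,0],0.07],[[0.0118,0.0125,0.0403],[-0,8.3,0],0.07],[[0.0059,0.0124,0.0415],[-0,8.4,0],0.07],[[-0.0003,0.0125,0.042],[-0,8.3,0],0.07],[[-0.0063,0.0124,0.0415],[-0,8.4,0],0.07],[[-0.0083,0.0267,0.0371],[-0,10,0],0.07],[[-0.0145,0.0267,0.0351],[-0,10,0],0.07],[[-0.0204,0.0267,0.032],[-0,10,0],0.07],[[-0,0.0253,-0],[-0,-0,0],0.07],[[-0,0.0254,-0.0001],[-0,-0,0],0.07]]
[[[-0,0.0253,0],[-0,-0,0],0.07],[[0,0,0],[0,0,0],0.07]]
end [0.427 0.366 0.004]
```

jog_arm --series '[[[0.0175,0.0125,0.038],[0,8.3,0],0.07],[[0.012,0.0125,0.04],[0,8.3,0],0.07],[[0.006,0.0125,0.0415],[0,8.4,0],0.07],[[0,0.0125,0.042],[0,8.3,0],0.07],[[-0.0065,0.0125,0.0415],[0,8.4,0],0.07],[[-0.0085,0.0265,0.037],[0,10,0],0.07],[[-0.0145,0.0265,0.035],[0,10,0],0.07],[[-0.0205,0.0265,0.032],[0,10,0],0.07],[[0,0,0],[0,0,0],0.07]]'

```text
time_s: 1.42
tcp_pos: [0.4267, 0.3632, 0.0782]
ee_rot: [[-1.0, -0.003, -0.004], [0.004, -0.005, -1.0], [0.003, -1.0, 0.005]]
wrist_force: [-0.1, -0.1, 1.2]
gripper_width: 0.805
```

Run:
```python
from plan import *
st();lumps();plan([(.427,.366,.004,-180,.07,1,.03)])
```

```text
1.425 [0.4267 0.3632 0.0782] yaw 179.8 [-0.1 -0.1  1.2] 0.805
side 179 [254. 324.] [0.4244 0.368 ] axis 92.0 m
side 173 [155. 247.] [0.8242 0.1988] axis 107.0 m
side 139 [193. 315.] [0.5792 0.3966] axis 126.0 m
side 103 [210. 281.] [0.5933 0.2758] axis 124.0 m
side 96 [236. 276.] [0.533  0.2296] axis -177.0 m
side 62 [275. 271.] [0.4341 0.1716] axis 177.0 m
top 92 [180. 186.] [0.5985 0.2727] axis 121.0 m
top 80 [144. 190.] [0.5821 0.3975] axis 125.0 m
top 43 [155. 234.] [0.4286 0.3552] axis 67.0 m
[[[0,0.0256,0.0002],[0,0,-0],0.07],[[0,0.0256,0.0002],[0,0,-0],0.07],[[0,0.0255,0.0002],[0,0,-0],0.07],[[0,0,0],[0,0,0],0.07]]
end [0.427 0.366 0.004]
```

jog_arm --series '[[[0,0.025,-0.002],[0,0,0],0.07],[[0,0.025,0],[0,0,0],0.07],[[0,0.024,0],[0,0,0],0.07],[[0,0,0],[0,0,0],0.07],[[0,0,0],[0,0,0],0.02],[[0,0,0],[0,0,0],0.02],[[0,0,0],[0,0,0],0.02],[[0,0,0],[0,0,0],0.02]]'

```text
time_s: 2.52
tcp_pos: [0.4268, 0.3685, 0.007]
ee_rot: [[-1.0, 0.001, -0.0], [0.0, 0.001, -1.0], [-0.001, -1.0, -0.001]]
wrist_force: [0.8, -0.0, -0.3]
gripper_width: 0.437
```

Run:
```python
from plan import *
st();plan([(.427,.366,.12,-180,.0),(*pot(-.02,-.03),.13,-82.6,0),(*pot(-.0,-.03),.045,-82.6,0,2,.04)])
```

```text
2.525 [0.4268 0.3685 0.007 ] yaw 180.0 [ 0.8 -0.  -0.3] 0.437
[[[-0.0001,-0.0377,0.0008],[0,-0,-0],0],[[-0.0001,-0.0376,0.0008],[0,-0,-0],0],[[-0.0001,-0.0377,0.0009],[0,-0,-0],0],[[-0.0088,-0.001,0.0337],[0,-9.7,-0],0],[[-0.003,-0.001,0.0348],[0,-9.7,-0],0],[[0.0029,-0.001,0.0347],[-0,-9.8,-0],0],[[0.0087,-0.0011,0.0337],[-0,-9.7,-0],0],[[0.0143,-0.001,0.0318],[-0,-9.8,-0],0],[[0.0196,-0.001,0.0289],[-0,-9.7,-0],0],[[0.0241,-0.001,0.0252],[-0,-9.8,-0],0]]
[[[0.028,-0.001,0.0207],[-0,-9.7,-0],0],[[0.0311,-0.001,0.0157],[-0,-9.8,-0],0],[[0.0334,-0.0011,0.0102],[-0,-9.7,-0],0],[[0,0.0284,0.0066],[-0,-0,-0],0],[[0,0.0283,0.0067],[-0,-0,-0],0],[[0,0.0284,0.0066],[-0,-0,-0],0],[[0,0,0],[0,0,0],0],[[0,0,0],[0,0,0],0]]
end [0.5349 0.0313 0.045 ]
```

jog_arm --series '[[[0,0,0],[0,0,0],0],[[0,-0.0375,0.001],[0,0,0],0],[[0,-0.0375,0.001],[0,0,0],0],[[0,-0.0375,0.001],[0,0,0],0],[[-0.009,-0.001,0.034],[0,-9.7,0],0],[[-0.003,-0.001,0.035],[0,-9.7,0],0],[[0.003,-0.001,0.035],[0,-9.8,0],0],[[0.0085,-0.001,0.034],[0,-9.7,0],0],[[0.0145,-0.001,0.032],[0,-9.8,0],0],[[0.0195,-0.001,0.029],[0,-9.7,0],0]]'

```text
time_s: 3.78
tcp_pos: [0.4801, 0.1605, 0.1251]
ee_rot: [[-0.52, -0.0, 0.854], [-0.854, -0.0, -0.52], [0.0, -1.0, -0.0]]
wrist_force: [-0.7, 0.7, -0.1]
gripper_width: 0.359
```

jog_arm --series '[[[0.024,-0.001,0.025],[0,-9.8,0],0],[[0.028,-0.001,0.0205],[0,-9.7,0],0],[[0.031,-0.001,0.0155],[0,-9.8,0],0],[[0.0335,-0.001,0.01],[0,-9.7,0],0],[[0,0,0],[0,0,0],0],[[0,0,0],[0,0,0],0]]'

```text
time_s: 4.53
tcp_pos: [0.5144, 0.0272, 0.1289]
ee_rot: [[0.127, -0.0, 0.992], [-0.992, 0.0, 0.127], [-0.0, -1.0, -0.0]]
wrist_force: [0.2, -0.1, -0.1]
gripper_width: 0.358
```

Run:
```python
from plan import *
st();print(pot(0,-.03));t=capture('top');s=capture('side')
a=cv2.resize(t[150:250,130:320],None,fx=4,fy=4);crop(s,(180,180,330,330),4,'s1.png')
plan([(*pot(-.0,-.03),.045,-82.6,0,2,.04)])
```

```text
4.525 [0.5144 0.0272 0.1289] yaw -82.7 [ 0.2 -0.1 -0.1] 0.358
(np.float64(0.5348638678973269), np.float64(0.03124986512850729))
[[[-0.0003,0.028,0.0069],[0,-0,-0],0],[[-0.0002,0.028,0.0069],[0,-0,-0],0],[[-0.0003,0.028,0.0069],[0,-0,-0],0],[[0,0,0],[0,0,0],0],[[0,0,0],[0,0,0],0]]
end [0.5349 0.0313 0.045 ]
```

View pics/s1.png

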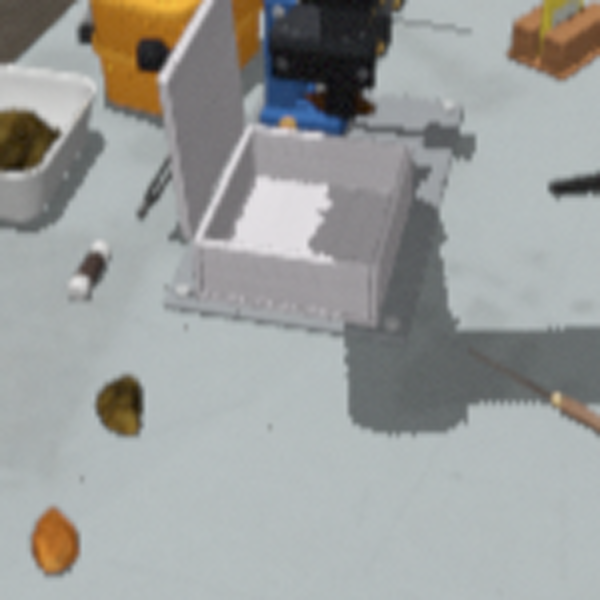

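The crop shows the dark lump held in the fingers at (345,105), the pot empty with its lid open, and the olive and orange lumps still in place at (122,405) and (55,542).

jog_arm --series '[[[0,0.028,0.007],[0,0,0],0],[[0,0.028,0.007],[0,0,0],0],[[0,0.028,0.007],[0,0,0],0],[[0,0,0],[0,0,0],0],[[0,0,0],[0,0,0],0.05],[[0,0,0],[0,0,0],0.05],[[0,0,0],[0,0,0],0.05],[[0,-0.04,-0.006],[0,0,0],0.05],[[0,-0.05,-0.006],[0,0,0],0.05],[[0,0,0],[0,0,0],0.07]]'

```text
time_s: 5.88
tcp_pos: [0.5262, 0.029, 0.14]
ee_rot: [[0.129, 0.01, 0.992], [-0.992, 0.003, 0.129], [-0.002, -1.0, 0.011]]
wrist_force: [-0.6, -0.1, -0.3]
gripper_width: 0.625
```

Run:
```python
from plan import *
st();lumps();plan([(.55,.18,.14,-115,.07),(.597,.275,.08,-149,.07),(.597,.275,.004,-149,.07,1,.03)])
```

```text
5.875 [0.5262 0.029  0.14  ] yaw -82.6 [-0.6 -0.1 -0.3] 0.625
side 164 [155. 246.] [0.8251 0.1971] axis 107.0 m
side 139 [193. 315.] [0.5792 0.3966] axis 126.0 m
side 112 [210. 281.] [0.593  0.2749] axis 120.0 m
top 92 [180. 186.] [0.5985 0.2727] axis 121.0 m
top 79 [144. 190.] [0.5822 0.3976] axis 126.0 m
[[[-0.0368,-0.001,0.0114],[-0,8.1,-0],0.07],[[-0.038,-0.001,0.0062],[-0,8.1,-0],0.07],[[-0.0384,-0.001,0.0007],[-0,8.1,-0],0.07],[[-0.0382,-0.001,-0.0047],[-0.1,8.1,-0.1],0.07],[[-0.0265,0.015,0.0006],[0,8.5,0],0.07],[[-0.0263,0.015,-0.0033],[0,8.5,0],0.07],[[-0.0255,0.015,-0.0072],[0,8.5,0],0.07],[[-0.0242,0.015,-0.0109],[0,8.5,0],0.07],[[-0,0.0253,0],[0,-0,0],0.07],[[-0,0.0254,0],[0,-0,0],0.07]]
[[[-0,0.0253,0.0001],[0,-0,0],0.07],[[0,0,0],[0,0,0],0.07]]
end [0.597  0.2749 0.004 ]
```

jog_arm --series '[[[-0.037,-0.001,0.0115],[0,8.1,0],0.07],[[-0.038,-0.001,0.006],[0,8.1,0],0.07],[[-0.0385,-0.001,0.0005],[0,8.1,0],0.07],[[-0.038,-0.001,-0.0045],[0,8.1,0],0.07],[[-0.0265,0.015,0.0005],[0,8.5,0],0.07],[[-0.0265,0.015,-0.0035],[0,8.5,0],0.07],[[-0.0255,0.015,-0.007],[0,8.5,0],0.07],[[-0.024,0.015,-0.011],[0,8.5,0],0.07],[[0,0,0],[0,0,0],0.07],[[0,0,0],[0,0,0],0.07]]'

```text
time_s: 7.22
tcp_pos: [0.5959, 0.2744, 0.078]
ee_rot: [[-0.857, -0.002, 0.516], [-0.516, -0.002, -0.857], [0.002, -1.0, 0.0]]
wrist_force: [-0.3, -0.4, -0.2]
gripper_width: 0.807
```

Run:
```python
from plan import *
st();lumps();plan([(.597,.275,.005,-149,.07,1,.03)])
```

```text
7.225 [0.5959 0.2744 0.078 ] yaw -149.0 [-0.3 -0.4 -0.2] 0.807
side 165 [155. 246.] [0.8249 0.1986] axis 110.0 m
side 139 [193. 315.] [0.5792 0.3966] axis 126.0 m
side 114 [210. 281.] [0.5927 0.2753] axis 122.0 m
side 42 [185. 241.] [0.7483 0.1413] axis -148.0 m
top 33 [177. 188.] [0.5892 0.2831] axis 94.0 m
[[[-0.0003,0.0248,-0.0001],[-0,-0,0],0.07],[[-0.0003,0.0247,-0],[-0,-0,0],0.07],[[-0.0002,0.0248,-0.0001],[-0,-0,0],0.07],[[0,0,0],[0,0,0],0.07]]
end [0.5969 0.275  0.005 ]
```

jog_arm --series '[[[0,0.025,0],[0,0,0],0.07],[[0,0.025,0],[0,0,0],0.07],[[0,0.024,0],[0,0,0],0.07],[[0,0,0],[0,0,0],0.07],[[0,0,0],[0,0,0],0],[[0,0,0],[0,0,0],0],[[0,0,0],[0,0,0],0],[[0,0,0],[0,0,0],0],[[0,0,0],[0,0,0],0]]'

```text
time_s: 8.45
tcp_pos: [0.5967, 0.2753, 0.0052]
ee_rot: [[-0.857, 0.0, 0.515], [-0.515, 0.0, -0.857], [-0.0, -1.0, 0.0]]
wrist_force: [-0.5, -0.4, 0.3]
gripper_width: 0.331
```

jog_arm --series '[[[0,-0.04,0],[0,0,0],0],[[0,-0.04,0],[0,0,0],0],[[0,-0.04,0],[0,0,0],0],[[0,0,0],[0,0,0],0]]'

```text
time_s: 8.95
tcp_pos: [0.5987, 0.2765, 0.1294]
ee_rot: [[-0.857, 0.007, 0.515], [-0.515, 0.005, -0.857], [-0.008, -1.0, -0.0]]
wrist_force: [-0.3, -0.2, -0.1]
gripper_width: 0.334
```

Run:
```python
from plan import *
st();lumps();plan([(.55,.18,.13,-115,.0),(*pot(-.01,.03),.12,-82.6,0,1),(*pot(-.005,.03),.05,-82.6,0,1,.04)])
```

```text
8.95 [0.5987 0.2765 0.1294] yaw -149.0 [-0.3 -0.2 -0.1] 0.334
side 173 [155. 247.] [0.8242 0.199 ] axis 107.0 m
side 139 [193. 315.] [0.5792 0.3966] axis 126.0 m
side 107 [206. 247.] [0.6729 0.1449] axis 121.0 m
[[[0.0221,-0.0013,0.0145],[0,-8.5,0],0],[[0.0241,-0.0013,0.011],[0,-8.5,0],0],[[0.0254,-0.0012,0.0073],[0,-8.5,-0],0],[[0.0262,-0.0013,0.0036],[0,-8.5,-0],0],[[0.024,0.0025,0.0021],[0,-8.1,-0],0],[[0.024,0.0025,-0.0012],[0,-8.1,-0],0],[[0.0236,0.0025,-0.0046],[0,-8.1,-0],0],[[0.0227,0.0025,-0.0079],[0,-8.1,-0],0],[[0,0,0],[0,0,0],0],[[0,0.035,0.0025],[0,-0,-0],0]]
[[[0.0001,0.035,0.0025],[0,-0,-0],0],[[0,0,0],[0,0,0],0]]
end [0.5222 0.0901 0.05  ]
```

Gripped: the olive lump moved up with the gripper.

jog_arm --series '[[[0.022,0,0.0145],[0,-8.5,0],0],[[0.024,0,0.011],[0,-8.5,0],0],[[0.0255,0,0.0075],[0,-8.5,0],0],[[0.026,0,0.0035],[0,-8.5,0],0],[[0.024,0,0.002],[0,-8.1,0],0],[[0.024,0.0,-0.001],[0,-8.1,0],0],[[0.0235,0.0,-0.0045],[0,-8.1,0],0],[[0.0225,0.0,-0.008],[0,-8.1,0],0],[[0,0,0],[0,0,0],0]]'

```text
time_s: 10.18
tcp_pos: [0.5165, 0.0884, 0.1235]
ee_rot: [[0.126, -0.004, 0.992], [-0.992, -0.001, 0.126], [0.001, -1.0, -0.004]]
wrist_force: [0.7, 0.7, -0.1]
gripper_width: 0.328
```

jog_arm --series '[[[0,0.037,0.0025],[0,0,0],0],[[0,0.037,0.0025],[0,0,0],0],[[0,0,0],[0,0,0],0],[[0,0,0],[0,0,0],0.05],[[0,0,0],[0,0,0],0.05],[[0,0,0],[0,0,0],0.05],[[0,-0.04,-0.005],[0,0,0],0.05],[[0,-0.05,-0.005],[0,0,0],0.05],[[0,0,0],[0,0,0],0.07]]'

```text
time_s: 11.3
tcp_pos: [0.5158, 0.0904, 0.1461]
ee_rot: [[0.129, 0.01, 0.992], [-0.992, 0.004, 0.129], [-0.003, -1.0, 0.011]]
wrist_force: [0.6, -0.7, -0.2]
gripper_width: 0.627
```

Run:
```python
from plan import *
st();lumps();plan([(.56,.27,.14,-115,.07),(.581,.397,.08,-144,.07)])
```

```text
11.3 [0.5158 0.0904 0.1461] yaw -82.6 [ 0.6 -0.7 -0.2] 0.627
side 168 [155. 246.] [0.8244 0.1977] axis 107.0 m
side 139 [193. 315.] [0.5792 0.3966] axis 126.0 m
top 79 [144. 190.] [0.5822 0.3976] axis 126.0 m
[[[-0.0433,0.0006,0.0174],[-0,8.1,-0],0.07],[[-0.0453,0.0005,0.0111],[-0,8.1,-0],0.07],[[-0.0464,0.0006,0.0047],[-0,8.1,-0.1],0.07],[[-0.0466,0.0005,-0.002],[-0.1,8.1,-0],0.07],[[-0.0413,0.02,-0.0116],[0,9.7,0],0.07],[[-0.0388,0.02,-0.0183],[0,9.6,0],0.07],[[-0.0351,0.02,-0.0246],[0,9.7,0],0.07]]
end [0.581 0.397 0.08 ]
```

jog_arm --series '[[[-0.0435,0,0.0175],[0,8.1,0],0.07],[[-0.0455,0,0.011],[0,8.1,0],0.07],[[-0.0465,0,0.0045],[0,8.1,0],0.07],[[-0.0465,0,-0.002],[0,8.1,0],0.07],[[-0.0415,0.02,-0.0115],[0,9.7,0],0.07],[[-0.039,0.02,-0.0185],[0,9.6,0],0.07],[[-0.035,0.02,-0.0245],[0,9.7,0],0.07],[[0,0,0],[0,0,0],0.07],[[0,0,0],[0,0,0],0.07]]'

```text
time_s: 12.52
tcp_pos: [0.5802, 0.3968, 0.0796]
ee_rot: [[-0.809, -0.002, 0.588], [-0.588, -0.002, -0.809], [0.003, -1.0, 0.001]]
wrist_force: [0.1, 0.4, 0.5]
gripper_width: 0.805
```

Run:
```python
from plan import *
st();lumps();plan([(.581,.397,.005,-144,.07,1,.03)])
```

```text
12.525 [0.5802 0.3968 0.0796] yaw -144.0 [0.1 0.4 0.5] 0.805
side 140 [193. 315.] [0.5787 0.3974] axis 126.0 m
side 136 [154. 246.] [0.8276 0.1984] axis 119.0 m
side 93 [173. 274.] [0.7064 0.2867] axis -141.0 m
[[[-0.0001,0.0254,-0.0001],[-0,-0,0],0.07],[[-0.0001,0.0255,-0.0001],[-0,-0,0],0.07],[[-0.0002,0.0254,-0.0001],[-0,-0,0],0.07],[[0,0,0],[0,0,0],0.07]]
end [0.581 0.397 0.005]
```

jog_arm --series '[[[0,0.025,0],[0,0,0],0.07],[[0,0.025,0],[0,0,0],0.07],[[0,0.025,0],[0,0,0],0.07],[[0,0,0],[0,0,0],0.07],[[0,0,0],[0,0,0],0],[[0,0,0],[0,0,0],0],[[0,0,0],[0,0,0],0],[[0,0,0],[0,0,0],0],[[0,0,0],[0,0,0],0]]'

```text
time_s: 13.75
tcp_pos: [0.5807, 0.3976, 0.0062]
ee_rot: [[-0.809, -0.0, 0.588], [-0.588, -0.0, -0.809], [0.0, -1.0, 0.0]]
wrist_force: [-1.1, -0.1, 1.2]
gripper_width: 0.32
```

jog_arm --series '[[[0,-0.04,0],[0,0,0],0],[[0,-0.04,0],[0,0,0],0],[[0,-0.04,0],[0,0,0],0],[[0,0,0],[0,0,0],0]]'

```text
time_s: 14.25
tcp_pos: [0.5827, 0.3993, 0.1308]
ee_rot: [[-0.809, 0.007, 0.588], [-0.588, 0.006, -0.809], [-0.009, -1.0, -0.001]]
wrist_force: [0.0, -0.6, -1.1]
gripper_width: 0.315
```

Run:
```python
from plan import *
st();lumps();plan([(.55,.25,.13,-115,.0),(*pot(-.015,.0),.13,-82.6,0,1)])
```

```text
14.25 [0.5827 0.3993 0.1308] yaw -144.0 [ 0.  -0.6 -1.1] 0.315
side 146 [187. 279.] [0.657  0.2916] axis 127.0 m
side 117 [181. 255.] [0.7275 0.2045] axis -143.0 m
[[[0.0371,-0.0013,0.0338],[0,-9.7,-0],0],[[0.0423,-0.0013,0.0271],[0,-9.7,-0],0],[[0.0462,-0.0014,0.0196],[0,-9.6,-0],0],[[0.0468,-0,0.0125],[0,-8.1,-0],0],[[0.0482,-0,0.0058],[0,-8.1,-0],0],[[0.0485,-0,-0.001],[0,-8.1,-0],0],[[0.0478,-0,-0.0078],[0,-8.1,-0],0],[[0,0,0],[0,0,0],0]]
end [0.5162 0.0591 0.13  ]
```

jog_arm --series '[[[0.037,0,0.034],[0,-9.7,0],0],[[0.0425,0,0.027],[0,-9.7,0],0],[[0.046,0,0.0195],[0,-9.6,0],0],[[0.047,0,0.0125],[0,-8.1,0],0],[[0.048,0,0.006],[0,-8.1,0],0],[[0.0485,0,-0.001],[0,-8.1,0],0],[[0.048,0,-0.008],[0,-8.1,0],0],[[0,0,0],[0,0,0],0]]'

```text
time_s: 15.35
tcp_pos: [0.5143, 0.0559, 0.1245]
ee_rot: [[0.125, -0.004, 0.992], [-0.992, -0.001, 0.125], [0.001, -1.0, -0.004]]
wrist_force: [1.0, 0.2, -0.1]
gripper_width: 0.31
```

jog_arm --series '[[[0,0.037,0.0025],[0,0,0],0],[[0,0.037,0.0025],[0,0,0],0],[[0,0,0],[0,0,0],0],[[0,0,0],[0,0,0],0.05],[[0,0,0],[0,0,0],0.05],[[0,0,0],[0,0,0],0.05],[[0,-0.04,-0.005],[0,0,0],0.05],[[0,-0.05,-0.02],[0,0,0],0.05],[[0,-0.04,-0.05],[0,0,0],0]]'

```text
time_s: 16.48
tcp_pos: [0.4496, 0.0506, 0.1837]
ee_rot: [[0.128, 0.004, 0.992], [-0.992, 0.001, 0.128], [-0.001, -1.0, 0.004]]
wrist_force: [-0.4, 1.4, 1.2]
gripper_width: 0.524
```

Run:
```python
from plan import *
st();t=capture('top');s=capture('side')
a=cv2.resize(t[150:250,120:220+80],None,fx=3,fy=3);b=cv2.resize(s[180:340,170:310],None,fx=2.5,fy=2.5)
c=np.zeros((max(a.shape[0],b.shape[0]),a.shape[1]+b.shape[1],3),np.uint8)
print(c.shape);crop(t,(110,90,310,250),4,'t2.png')
c[:a.shape[0],:a.shape[1]]=a;c[:b.shape[0],a.shape[1]:]=b
cv2.imwrite('pics/mix2.png',c[:,:,::-1])
```

```text
16.475 [0.4496 0.0506 0.1837] yaw -82.6 [-0.4  1.4  1.2] 0.524
(400, 890, 3)
```

View pics/mix2.png

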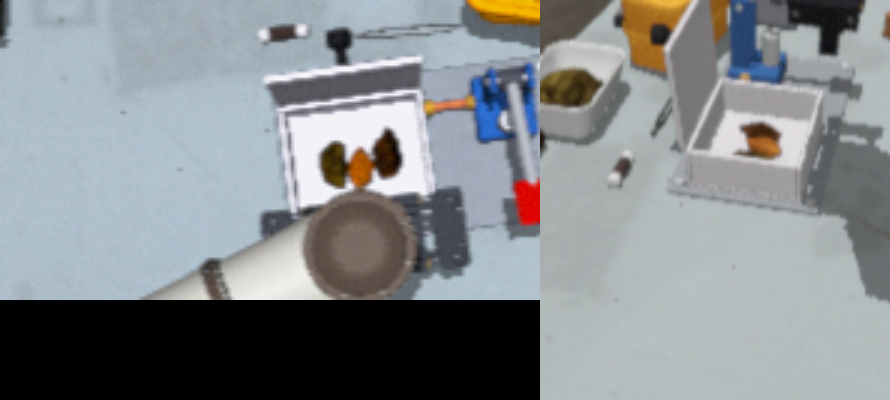

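All three lumps are in the pot (olive, orange, dark at (335,165), (360,167), (388,155)) and nothing is left on the table. Next is the lid.

jog_arm --series '[[[-0.015,-0.043,0],[0,0,0],0],[[-0.015,-0.043,0],[0,0,0],0],[[-0.004,0,0.054],[0,0,0],0],[[-0.004,0,0.054],[0,0,0],0],[[-0.004,0,0.054],[0,0,0],0],[[-0.004,0,0.055],[0,0,0],0],[[0,0,0],[0,0,0],0],[[0,0,0],[0,0,0],0]]'

```text
time_s: 17.58
tcp_pos: [0.6574, 0.1234, 0.2662]
ee_rot: [[0.128, -0.002, 0.992], [-0.992, -0.001, 0.128], [0.0, -1.0, -0.002]]
wrist_force: [-0.4, -1.1, -0.1]
gripper_width: 0.005
```

```bash
cat > lid.py <<'E'
from plan import *
def inpot():
    s=sense();d=s['tcp_pos'][:2]-np.array([.531,.061]);a=np.radians(7.4)
    return np.array([d[0]*np.cos(a)+d[1]*np.sin(a),-d[0]*np.sin(a)+d[1]*np.cos(a),s['tcp_pos'][2]])
E
python3 - <<'E'
from lid import *
st();p=inpot();print(p.round(4));r=.112;hz=.06;prev=np.array([.071+.055,hz+.107]);print('first',prev)
for th in(95,85,75,65,55,45,35,25,15,8,3,0):
    t=np.radians(th);q=np.array([.071-r*np.cos(t)+.008*np.sin(t)+.0095,hz+r*np.sin(t)+.008*np.cos(t)])
    print(th,q.round(4),'tool dy,dz',-(q-prev)[1].round(4),(q-prev)[0].round(4));prev=q
E
```

```text
17.575 [0.6574 0.1234 0.2662] yaw -82.6 [-0.4 -1.1 -0.1] 0.005
[0.1333 0.0456 0.2662]
first [0.126 0.167]
95 [0.0982 0.1709] tool dy,dz -0.0039 -0.0278
85 [0.0787 0.1723] tool dy,dz -0.0014 -0.0195
75 [0.0592 0.1703] tool dy,dz 0.002 -0.0195
65 [0.0404 0.1649] tool dy,dz 0.0054 -0.0188
55 [0.0228 0.1563] tool dy,dz 0.0086 -0.0176
45 [0.007  0.1449] tool dy,dz 0.0115 -0.0159
35 [-0.0067  0.1308] tool dy,dz 0.0141 -0.0136
25 [-0.0176  0.1146] tool dy,dz 0.0162 -0.011
15 [-0.0256  0.0967] tool dy,dz 0.0179 -0.008
8 [-0.0293  0.0835] tool dy,dz 0.0132 -0.0037
3 [-0.0309  0.0739] tool dy,dz 0.0097 -0.0016
0 [-0.0315  0.068 ] tool dy,dz 0.0059 -0.0006
```

jog_arm --series '[[[0,0.033,0],[0,0,0],0],[[0,0.032,0],[0,0,0],0],[[0,0.032,-0.007],[0,0,0],0],[[0,0,0],[0,0,0],0],[[0,-0.002,-0.014],[0,0,0],0],[[0,-0.002,-0.014],[0,0,0],0],[[0,-0.001,-0.01],[0,0,0],0],[[0,0,-0.01],[0,0,0],0],[[0,0.001,-0.01],[0,0,0],0],[[0,0.001,-0.01],[0,0,0],0]]'

```text
time_s: 18.82
tcp_pos: [0.5827, 0.114, 0.1731]
ee_rot: [[0.128, 0.0, 0.992], [-0.992, 0.0, 0.128], [-0.0, -1.0, 0.0]]
wrist_force: [1.7, 0.1, -0.4]
gripper_width: 0.006
```

jog_arm --series '[[[0,0.0025,-0.0095],[0,0,0],0],[[0,0.003,-0.0095],[0,0,0],0],[[0,0.004,-0.009],[0,0,0],0],[[0,0.0045,-0.0085],[0,0,0],0],[[0,0.0055,-0.008],[0,0,0],0],[[0,0.006,-0.008],[0,0,0],0],[[0,0,0],[0,0,0],0]]'

```text
time_s: 19.7
tcp_pos: [0.5298, 0.1068, 0.1468]
ee_rot: [[0.128, -0.003, 0.992], [-0.992, -0.001, 0.128], [0.001, -1.0, -0.003]]
wrist_force: [0.6, 0.5, 0.1]
gripper_width: 0.004
```

Run:
```python
from lid import *
st();print(inpot().round(4)); s=capture('side');crop(s,(180,160,330,280),4,'s3.png')
```

```text
19.7 [0.5298 0.1068 0.1468] yaw -82.6 [0.6 0.5 0.1] 0.004
[0.0047 0.0456 0.1468]
```

View pics/s3.png

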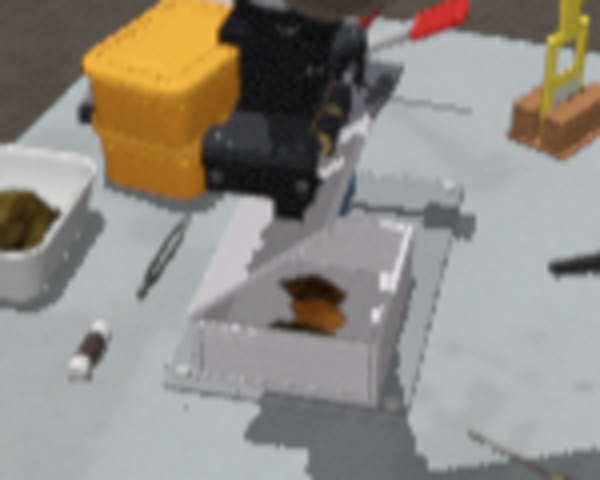

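The lid is following the fingers, at about 45° with its free edge at crop (365,125). I'll continue down the arc.

jog_arm --series '[[[0,0.0075,-0.007],[0,0,0],0],[[0,0.0085,-0.006],[0,0,0],0],[[0,0.009,-0.0055],[0,0,0],0],[[0,0.0095,-0.005],[0,0,0],0],[[0,0.01,-0.0045],[0,0,0],0],[[0,0.01,-0.003],[0,0,0],0],[[0,0.01,-0.0025],[0,0,0],0],[[0,0.008,-0.001],[0,0,0],0],[[0,0,0],[0,0,0],0]]'

```text
time_s: 20.88
tcp_pos: [0.4965, 0.1026, 0.0742]
ee_rot: [[0.128, -0.002, 0.992], [-0.992, -0.001, 0.128], [0.001, -1.0, -0.002]]
wrist_force: [0.8, -0.6, -0.2]
gripper_width: 0.007
```

jog_arm --series '[[[0,0.003,0],[0,0,0],0],[[0,0.003,0],[0,0,0],0],[[0,0,0],[0,0,0],0]]'

```text
time_s: 21.25
tcp_pos: [0.4975, 0.103, 0.0726]
ee_rot: [[0.13, 0.002, 0.992], [-0.992, -0.0, 0.13], [0.0, -1.0, 0.002]]
wrist_force: [-7.8, -0.5, 20.8]
gripper_width: 0.002
```

jog_arm --series '[[[0,0.003,0],[0,0,0],0],[[0,0,0],[0,0,0],0],[[0,0,0],[0,0,0],0]]'

```text
time_s: 21.62
tcp_pos: [0.4975, 0.103, 0.0723]
ee_rot: [[0.131, 0.003, 0.991], [-0.991, -0.0, 0.131], [0.001, -1.0, 0.003]]
wrist_force: [-15.0, 1.1, 39.3]
gripper_width: 0.005
```

jog_arm --series '[[[0,-0.04,0],[0,0,0],0],[[0,-0.05,0],[0,0,0],0],[[0,-0.05,-0.03],[0,0,0],0],[[0.05,-0.03,-0.04],[0,0,0],0],[[0,0,0],[0,0,0],0]]'

```text
time_s: 22.25
tcp_pos: [0.4373, 0.0493, 0.2356]
ee_rot: [[0.127, 0.006, 0.992], [-0.992, 0.003, 0.127], [-0.002, -1.0, 0.006]]
wrist_force: [-0.3, 0.1, -0.5]
gripper_width: 0.001
```

Run:
```python
from lid import *
st();print(inpot().round(4)); s=capture('side');crop(s,(200,140,340,270),5,'s4.png')
```

```text
22.25 [0.4373 0.0493 0.2356] yaw -82.7 [-0.3  0.1 -0.5] 0.001
[-0.0945  0.0005  0.2356]
```

View pics/s4.png

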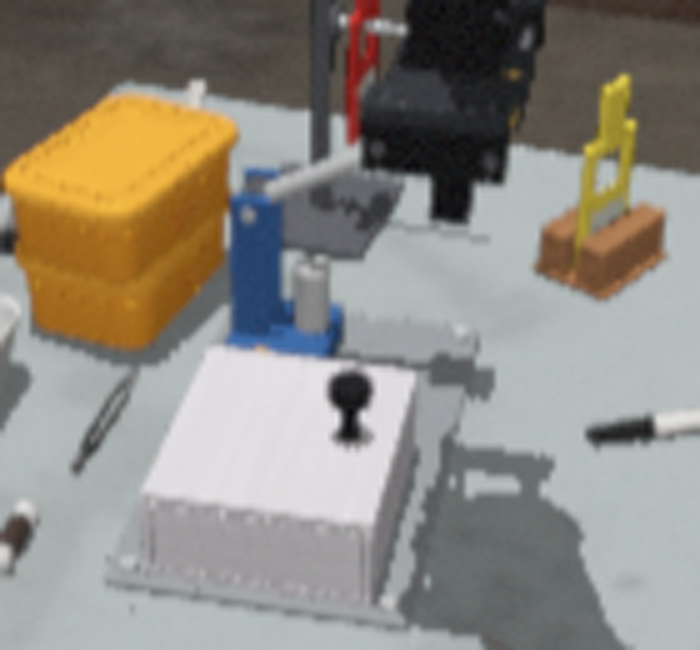

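The lid lies flush on the pot with the knob up at (350,395), and the press met a hard stop (39 N with 0.3 mm of travel), so it is shut. Pump next.

Run:
```python
from lid import *
P=plane('top',(298.1,217.0),.205);print(P,plane('side',(289.5,163.9),.2),tri((289.6,163.8),(298.1,217)))
d=P[:2]-np.array([.531,.061]);a=np.radians(7.4);print('pad in pot',d[0]*np.cos(a)+d[1]*np.sin(a),-d[0]*np.sin(a)+d[1]*np.cos(a))
plan([(P[0],P[1],.25,-82.6,0,1),(P[0],P[1],.215,-82.6,0,1,.02)])
z0=.207;pv=0.132
for j in np.arange(0,.9,.1):
    al=.5-j;print(round(j,1),(-.15*np.cos(al)+.15*np.cos(.5)).round(4),(.15*np.sin(al)-.15*np.sin(.5)).round(4))
```

```text
[ 0.48570506 -0.11855536  0.205     ] [ 0.48789666 -0.13712664  0.2       ] [ 0.4844206  -0.11832109  0.20985222]
pad in pot -0.06804362160300012 -0.17222608110066956
[[[0.0433,-0.004,0.0066],[-0.1,-0,-0],0],[[0.0433,-0.004,0.0065],[-0,-0,-0],0],[[0.0434,-0.004,0.0066],[-0.1,-0.1,-0],0],[[0.0433,-0.0041,0.0065],[-0,-0,-0.1],0],[[0,0,0],[0,0,0],0],[[0,0.0175,-0],[-0,-0,0],0],[[0,0.0175,-0],[-0,-0,0],0],[[0,0,0],[0,0,0],0]]
end [ 0.4857 -0.1185  0.215 ]
0.0 0.0 0.0
0.1 -0.0065 -0.0135
0.2 -0.0117 -0.0276
0.3 -0.0154 -0.0421
0.4 -0.0176 -0.0569
0.5 -0.0184 -0.0719
0.6 -0.0176 -0.0869
0.7 -0.0154 -0.1017
0.8 -0.0117 -0.1162
```

jog_arm --series '[[[0.0435,-0.004,0.0065],[0,0,0],0],[[0.0435,-0.004,0.0065],[0,0,0],0],[[0.0435,-0.004,0.0065],[0,0,0],0],[[0.0435,-0.004,0.0065],[0,0,0],0],[[0,0,0],[0,0,0],0],[[0,0.0175,0],[0,0,0],0],[[0,0.0175,0],[0,0,0],0],[[0,0.004,0],[0,0,0],0],[[0,0,0],[0,0,0],0]]'

```text
time_s: 23.42
tcp_pos: [0.4866, -0.1181, 0.2099]
ee_rot: [[0.129, 0.001, 0.992], [-0.992, -0.0, 0.129], [0.0, -1.0, 0.001]]
wrist_force: [0.2, 1.4, 2.9]
gripper_width: 0.005
```

jog_arm --series '[[[0,0.004,-0.001],[0,0,0],0],[[0,0.004,-0.001],[0,0,0],0],[[0,0,0],[0,0,0],0]]'

```text
time_s: 23.8
tcp_pos: [0.4838, -0.1189, 0.2015]
ee_rot: [[0.128, -0.0, 0.992], [-0.992, 0.0, 0.128], [-0.0, -1.0, -0.0]]
wrist_force: [-0.4, 0.1, 4.9]
gripper_width: 0.004
```

jog_arm --series '[[[0,0.0145,-0.006],[0,0,0],0],[[0,0.0145,-0.005],[0,0,0],0],[[0,0.0145,-0.0035],[0,0,0],0],[[0,0.0145,-0.002],[0,0,0],0],[[0,0.0145,0],[0,0,0],0],[[0,0.0145,0.001],[0,0,0],0],[[0,0.0145,0.002],[0,0,0],0],[[0,0.0145,0.004],[0,0,0],0],[[0,0.002,0],[0,0,0],0],[[0,0,0],[0,0,0],0]]'

```text
time_s: 25.05
tcp_pos: [0.4775, -0.1204, 0.0913]
ee_rot: [[0.132, 0.007, 0.991], [-0.991, -0.002, 0.132], [0.003, -1.0, 0.007]]
wrist_force: [-14.2, 7.4, 48.4]
gripper_width: 0.005
```

jog_arm --series '[[[0,-0.0195,-0.004],[0,0,0],0],[[0,-0.0195,-0.002],[0,0,0],0],[[0,-0.0195,0],[0,0,0],0],[[0,-0.0195,0.001],[0,0,0],0],[[0,-0.0195,0.0035],[0,0,0],0],[[0,-0.0195,0.006],[0,0,0],0],[[0,-0.0195,0.005],[0,0,0],0],[[0,0,0],[0,0,0],0],[[0,0,0],[0,0,0],0]]'

```text
time_s: 26.18
tcp_pos: [0.4839, -0.1189, 0.2193]
ee_rot: [[0.128, -0.0, 0.992], [-0.992, 0.0, 0.128], [-0.0, -1.0, -0.0]]
wrist_force: [2.1, 0.6, 1.2]
gripper_width: 0.004
```

Run:
```python
from lid import *
st();print(inpot().round(4));s=capture('side');t=capture('top')
for a,c,p in blobs(s,(0,150,60),(8,255,255),(275,150,305,200)): print(a,c,p.min(0),p.max(0))
for a,c,p in blobs(t,(0,150,60),(8,255,255),(285,200,310,235)): print(a,c,p.min(0),p.max(0))
```

```text
26.175 [ 0.4839 -0.1189  0.2193] yaw -82.6 [2.1 0.6 1.2] 0.004
[-0.0699 -0.1723  0.2193]
75 [289.81333333 164.30666667] [283 160] [296 169]
```

jog_arm --series '[[[0,0.015,-0.004],[0,0,0],0],[[0,0.015,-0.005],[0,0,0],0],[[0,0.015,-0.005],[0,0,0],0],[[0,0.015,-0.003],[0,0,0],0],[[0,0.015,-0.001],[0,0,0],0],[[0,0.015,0.001],[0,0,0],0],[[0,0.015,0.002],[0,0,0],0],[[0,0.015,0.003],[0,0,0],0],[[0,0.015,0.003],[0,0,0],0],[[0,0,0],[0,0,0],0]]'

```text
time_s: 27.52
tcp_pos: [0.472, -0.121, 0.0895]
ee_rot: [[0.131, -0.008, 0.991], [-0.991, -0.003, 0.131], [0.002, -1.0, -0.008]]
wrist_force: [-17.1, 3.6, 42.2]
gripper_width: 0.002
```

jog_arm --series '[[[0,-0.0195,-0.004],[0,0,0],0],[[0,-0.0195,-0.002],[0,0,0],0],[[0,-0.0195,0],[0,0,0],0],[[0,-0.0195,0.001],[0,0,0],0],[[0,-0.019,0.0035],[0,0,0],0],[[0,-0.019,0.0055],[0,0,0],0],[[0,-0.019,0.005],[0,0,0],0],[[0,0,0],[0,0,0],0],[[0,0,0],[0,0,0],0]]'

```text
time_s: 28.65
tcp_pos: [0.4835, -0.119, 0.2191]
ee_rot: [[0.128, -0.001, 0.992], [-0.992, -0.0, 0.128], [-0.0, -1.0, -0.001]]
wrist_force: [0.7, -0.1, 2.9]
gripper_width: 0.007
```

jog_arm --series '[[[0,0.015,-0.004],[0,0,0],0],[[0,0.015,-0.005],[0,0,0],0],[[0,0.015,-0.005],[0,0,0],0],[[0,0.015,-0.003],[0,0,0],0],[[0,0.015,-0.001],[0,0,0],0],[[0,0.015,0.001],[0,0,0],0],[[0,0.015,0.002],[0,0,0],0],[[0,0.015,0.003],[0,0,0],0],[[0,0.015,0.003],[0,0,0],0],[[0,0,0],[0,0,0],0]]'

```text
time_s: 29.9
tcp_pos: [0.4719, -0.1209, 0.0894]
ee_rot: [[0.131, -0.008, 0.991], [-0.991, -0.003, 0.131], [0.002, -1.0, -0.008]]
wrist_force: [-16.5, 3.9, 43.1]
gripper_width: 0.006
```

jog_arm --series '[[[0,-0.0195,-0.004],[0,0,0],0],[[0,-0.0195,-0.002],[0,0,0],0],[[0,-0.0195,0],[0,0,0],0],[[0,-0.0195,0.001],[0,0,0],0],[[0,-0.019,0.0035],[0,0,0],0],[[0,-0.019,0.0055],[0,0,0],0],[[0,-0.019,0.005],[0,0,0],0],[[0,0,0],[0,0,0],0],[[0,0,0],[0,0,0],0]]'

```text
time_s: 31.02
tcp_pos: [0.4834, -0.119, 0.219]
ee_rot: [[0.128, -0.002, 0.992], [-0.992, -0.0, 0.128], [-0.0, -1.0, -0.002]]
wrist_force: [2.3, 0.2, 2.1]
gripper_width: 0.007
```

jog_arm --series '[[[0,0.015,-0.004],[0,0,0],0],[[0,0.015,-0.005],[0,0,0],0],[[0,0.015,-0.005],[0,0,0],0],[[0,0.015,-0.003],[0,0,0],0],[[0,0.015,-0.001],[0,0,0],0],[[0,0.015,0.001],[0,0,0],0],[[0,0.015,0.002],[0,0,0],0],[[0,0.015,0.003],[0,0,0],0],[[0,0.015,0.003],[0,0,0],0],[[0,0,0],[0,0,0],0]]'

```text
time_s: 32.28
tcp_pos: [0.4718, -0.1209, 0.0893]
ee_rot: [[0.131, -0.008, 0.991], [-0.991, -0.003, 0.131], [0.002, -1.0, -0.008]]
wrist_force: [-17.5, 4.0, 43.1]
gripper_width: 0.007
```

jog_arm --series '[[[0,-0.0195,-0.004],[0,0,0],0],[[0,-0.0195,-0.002],[0,0,0],0],[[0,-0.0195,0],[0,0,0],0],[[0,-0.0195,0.001],[0,0,0],0],[[0,-0.019,0.0035],[0,0,0],0],[[0,-0.019,0.0055],[0,0,0],0],[[0,-0.019,0.005],[0,0,0],0],[[0,0,0],[0,0,0],0],[[0,0,0],[0,0,0],0]]'

```text
time_s: 33.4
tcp_pos: [0.4833, -0.119, 0.219]
ee_rot: [[0.128, -0.002, 0.992], [-0.992, -0.0, 0.128], [-0.0, -1.0, -0.002]]
wrist_force: [2.3, -0.2, 2.6]
gripper_width: 0.005
```

Run:
```python
from lid import *
st();s=capture('side');t=capture('top')
for a,c,p in blobs(s,(0,150,60),(8,255,255),(275,150,305,200)): print(a,c,p.min(0),p.max(0))
S=lambda x,y:(210+x/4,120+y/4); T=lambda x,y:(200+x/4,150+y/4)
# yellow tag: top pixels (first run); width ends at top-bar height ~0.1?, holder
for n,im,roi in(('side',s,(300,150,345,200)),('top',t,(330,220,380,260))):
    for a,c,p in blobs(im,(25,100,80),(35,255,255),roi): print(n,a,c,p.min(0),p.max(0))
crop(t,(330,160,385,260),6,'tagt.png');crop(s,(255,120,345,205),8,'tags.png')
a=cv2.imread('pics/tagt.png');b=cv2.imread('pics/tags.png');b=cv2.resize(b,(466,440));c=np.zeros((600,800,3),np.uint8);c[:a.shape[0],:330]=a;c[:440,334:800]=b;cv2.imwrite('pics/tag.png',c)
```

```text
33.4 [ 0.4833 -0.119   0.219 ] yaw -82.6 [ 2.3 -0.2  2.6] 0.005
73 [289.90410959 164.45205479] [283 160] [297 169]
side 172 [321.29069767 169.38953488] [316 155] [326 186]
top 77 [354.71428571 239.38961039] [342 235] [365 244]
```

View pics/tag.png

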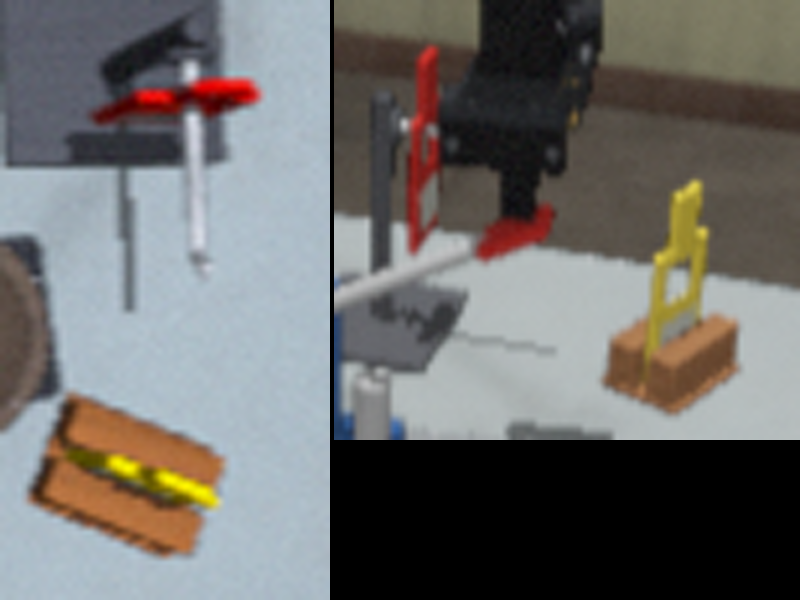

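Pump pad is up again, at the same side pixel (289.9,164.5) as at the start. In the tag picture the yellow tab top is near side crop (689,190) and top crop (185,484), and the hook arm runs from top crop (190,65) to its tip at (203,268).

Run:
```python
from lid import *
np.set_printoptions(precision=4,suppress=True)
S=lambda x,y:(255+(x-334)/466*90,120+y/440*85); T=lambda x,y:(330+x/6,160+y/6)
yaw=lambda a,b:np.degrees(np.arctan2(*(b-a)[[1,0]]))
for nm,a,b,z in(('holder+x edge',(72,397),(223,460),.05),('yellow',(70,452),(214,500),.12),('tab',(110,457),(218,495),.17),('bottom edge',(30,500),(160,553),.0),('redtag',(130,102),(258,93),.2),('arm',(191,110),(198,250),.18),('armshadow',(123,165),(128,308),0)):
    print(nm,yaw(plane('top',T(*a),z),plane('top',T(*b),z)))
print('tabtop epi',[ (z,(np.array(proj('top',plane('side',S(689,190),z)))-[330,160])*6) for z in(.15,.16,.17,.18)])
for n,a,b in(('tabtop',(689,190),(184,484)),('barL',(655,257),(90,455)),('hooktip',(0,0),(0,0))):
    if a[0]:print(n,tri(S(*a),T(*b)))
print('tip arm end plane z.18',plane('top',T(200,258),.176),'root',plane('top',T(190,65),.176),plane('top',T(190,95),.176))
s=capture('side');t=capture('top')
h=cv2.cvtColor(t,cv2.COLOR_RGB2HSV)
for r in range(234,247):print(r,[ (c,h[r,c,2]) for c in range(338,370) if 22<h[r,c,0]<36 and h[r,c,1]>90])
for c in range(360,366):print(c,t[168:208:1,c].mean(1).astype(int))
```

```text
holder+x edge -112.86369103160203
yellow -108.59003889725562
tab -109.54990375618766
bottom edge -112.32225148998843
redtag -86.11635529247846
arm -178.4401931518947
armshadow -179.17958403578248
tabtop epi [(0.15, array([216.5597, 489.0093])), (0.16, array([181.277 , 496.5542])), (0.17, array([145.4373, 504.2183])), (0.18, array([109.0273, 512.0043]))]
tabtop [ 0.4095 -0.3185  0.1582]
barL [ 0.4229 -0.2786  0.121 ]
tip arm end plane z.18 [ 0.5286 -0.3241  0.176 ] root [ 0.6287 -0.3212  0.176 ] [ 0.6131 -0.3209  0.176 ]
234 []
235 [(341, np.uint8(105)), (342, np.uint8(89)), (343, np.uint8(88)), (344, np.uint8(96))]
236 [(342, np.uint8(87)), (343, np.uint8(87)), (344, np.uint8(89)), (345, np.uint8(90)), (346, np.uint8(91)), (347, np.uint8(123)), (348, np.uint8(198)), (349, np.uint8(235)), (350, np.uint8(212))]
237 [(344, np.uint8(78)), (345, np.uint8(85)), (346, np.uint8(86)), (347, np.uint8(120)), (348, np.uint8(205)), (349, np.uint8(243)), (350, np.uint8(242)), (351, np.uint8(239)), (352, np.uint8(225))]
238 [(347, np.uint8(101)), (348, np.uint8(133)), (349, np.uint8(171)), (350, np
[... 1721 characters left out ...]
77 158 165
 183 189 191 189]
362 [ 87  85 147 188 191 139  93  44  33  68 117 202 211 214 209 206 206 204
 192 194 191 186 191 192 189 200 200 202 203 205 207 206 207 179 130 125
 158 170 187 191]
363 [ 84  75  86 110 119 102  82  56  34  50  78 129 142 162 164 163 167 166
 159 168 183 186 188 193 188 195 199 206 209 210 215 214 212 193 148 133
 164 160 173 186]
364 [ 79  63  65  89  96  92  75  61  36  38  43  70  92 100  95  97 102  99
  96 128 168 174 176 177 168 168 179 180 183 186 185 185 186 177 170 154
 203 184 174 187]
365 [ 82  67  75  88  95  88  83  55  27  30  38  67  85  93  87  91  90  87
  90 140 184 187 190 192 188 186 190 192 190 190 189 190 186 192 188 176
 199 190 186 192]
```

Run:
```python
from lid import *
np.set_printoptions(precision=4,suppress=True)
print('tabtop',tri((323.6,156.7),(360.7,240.9)),plane('top',(360.7,240.9),.158))
a=plane('top',(363.2,201),.178);b=plane('top',(361.7,172),.178);d=b-a
print('hook',a,b,np.degrees(np.arctan2(d[1],d[0])),'mid',a+d/np.linalg.norm(d)*.05)
print('red tag top',plane('top',(360.9,175.9),.237))
T=plane('top',(360.7,240.9),.158)
plan([(.42,-.25,.25,-140,.05),(T[0],T[1],.2,-202.6,.05,2),(T[0],T[1],.126,-202.6,.05,2,.025)])
```

```text
tabtop [ 0.409  -0.3185  0.1583] [ 0.4113 -0.3181  0.158 ]
hook [ 0.5347 -0.3233  0.178 ] [ 0.6248 -0.3207  0.178 ] 1.656075512548583 mid [ 0.5847 -0.3219  0.178 ]
red tag top [ 0.6064 -0.3021  0.237 ]
[[[0.0203,-0.0051,-0.0133],[0,9.6,0],0.05],[[0.0222,-0.0051,-0.0098],[0,9.6,0],0.05],[[0.0236,-0.005,-0.0059],[0,9.5,0],0.05],[[0.0242,-0.0051,-0.0019],[0,9.6,0],0.05],[[0.0242,-0.0051,0.0021],[0,9.5,0],0.05],[[0.0235,-0.0051,0.0061],[0,9.6,0.1],0.05],[[0.0072,0.0071,0.0067],[0,8.9,-0],0.05],[[0.0061,0.0072,0.0077],[0,8.9,-0],0.05],[[0.0048,0.0071,0.0085],[0,9.0,-0],0.05],[[0.0035,0.0071,0.0092],[0,8.9,0],0.05]]
[[[0.0019,0.0072,0.0097],[0,9.0,0],0.05],[[0.0004,0.0071,0.0098],[0,8.9,0],0.05],[[-0.001,0.0071,0.0097],[0.1,9.0,0],0.05],[[0,0,0],[0,0,0],0.05],[[0,0,0],[0,0,0],0.05],[[-0,0.0247,-0],[-0,-0,0],0.05],[[-0,0.0247,-0],[-0,-0,0],0.05],[[-0.0001,0.0246,-0],[-0,-0,0],0.05],[[0,0,0],[0,0,0],0.05],[[0,0,0],[0,0,0],0.05]]
end [ 0.4113 -0.3182  0.126 ]
```

jog_arm --series '[[[0.0205,-0.02,-0.0135],[0,9.6,0],0.05],[[0.022,-0.01,-0.01],[0,9.6,0],0.05],[[0.0235,0,-0.006],[0,9.5,0],0.05],[[0.024,0,-0.002],[0,9.6,0],0.05],[[0.024,0,0.002],[0,9.5,0],0.05],[[0.0235,0,0.006],[0,9.6,0],0.05],[[0.007,0.007,0.0065],[0,8.9,0],0.05],[[0.006,0.007,0.0075],[0,8.9,0],0.05],[[0.005,0.007,0.0085],[0,9.0,0],0.05],[[0.0035,0.007,0.009],[0,8.9,0],0.05]]'

```text
time_s: 34.85
tcp_pos: [0.413, -0.2873, 0.2204]
ee_rot: [[-0.998, -0.004, 0.069], [-0.069, 0.002, -0.998], [0.004, -1.0, -0.002]]
wrist_force: [0.1, -0.4, -0.1]
gripper_width: 0.572
```

jog_arm --series '[[[0.002,0.007,0.0095],[0,9,0],0.05],[[0.0005,0.007,0.01],[0,8.9,0],0.05],[[-0.001,0.007,0.0095],[0,9,0],0.05],[[0,0,0],[0,0,0],0.05],[[0,0,0],[0,0,0],0.05]]'

```text
time_s: 35.48
tcp_pos: [0.4102, -0.3163, 0.2007]
ee_rot: [[-0.924, -0.001, -0.383], [0.383, 0.001, -0.924], [0.002, -1.0, -0.0]]
wrist_force: [-0.1, -0.3, -0.2]
gripper_width: 0.575
```

Run:
```python
from lid import *
st();plan([(.4113,-.3181,.127,-202.6,.05,2,.025)])
```

```text
35.475 [ 0.4102 -0.3163  0.2007] yaw 157.5 [-0.1 -0.3 -0.2] 0.575
[[[-0.0006,0.0246,0.0004],[0,0,0],0.05],[[-0.0006,0.0245,0.0004],[0,0,0],0.05],[[-0.0006,0.0246,0.0005],[0,0.1,0.1],0.05],[[0,0,0],[0,0,0],0.05],[[0,0,0],[0,0,0],0.05]]
end [ 0.4113 -0.3181  0.127 ]
```

jog_arm --series '[[[-0.0005,0.0245,0.0005],[0,0,0],0.05],[[-0.0005,0.0245,0.0005],[0,0,0],0.05],[[-0.0005,0.0245,0.0005],[0,0,0],0.05],[[0,0,0],[0,0,0],0.05],[[0,0,0],[0,0,0],0.05]]'

```text
time_s: 36.1
tcp_pos: [0.4122, -0.3188, 0.1287]
ee_rot: [[-0.924, 0.001, -0.383], [0.383, -0.001, -0.924], [-0.002, -1.0, 0.0]]
wrist_force: [0.4, 0.2, -0.2]
gripper_width: 0.573
```

jog_arm --series '[[[0,0,0],[0,0,0],0],[[0,0,0],[0,0,0],0],[[0,0,0],[0,0,0],0],[[0,0,0],[0,0,0],0],[[0,0,0],[0,0,0],0],[[0,0,0],[0,0,0],0]]'

```text
time_s: 36.85
tcp_pos: [0.4112, -0.3186, 0.1276]
ee_rot: [[-0.923, -0.001, -0.385], [0.385, 0.0, -0.923], [0.001, -1.0, 0.0]]
wrist_force: [-0.9, 0.2, 0.6]
gripper_width: 0.089
```

Run:
```python
from lid import *
st();plan([(.4112,-.3186,.225,-202.6,0,0,.03),(.465,-.3255,.225,-178.3,0,1,.04)])
```

```text
36.85 [ 0.4112 -0.3186  0.1276] yaw 157.4 [-0.9  0.2  0.6] 0.089
[[[0,-0.0244,0],[-0,-0,0],0],[[0,-0.0243,0],[-0,-0,0],0],[[0.0001,-0.0244,0],[-0,-0,0],0],[[-0,-0.0243,0],[-0,-0,0],0],[[-0.0174,-0,-0.0048],[0,-8.1,0],0],[[-0.018,-0,-0.0022],[0,-8.1,0],0],[[-0.0181,-0.0001,0.0003],[0,-8.1,0],0],[[0,0,0],[0,0,0],0]]
end [ 0.465  -0.3255  0.225 ]
```

jog_arm --series '[[[0,-0.0245,0],[0,0,0],0],[[0,-0.0245,0],[0,0,0],0],[[0,-0.0245,0],[0,0,0],0],[[0,-0.0245,0],[0,0,0],0],[[-0.0175,0,-0.005],[0,-8.1,0],0],[[-0.018,0,-0.002],[0,-8.1,0],0],[[-0.018,0,0],[0,-8.1,0],0],[[0,0,0],[0,0,0],0],[[0,0,0],[0,0,0],0]]'

```text
time_s: 37.98
tcp_pos: [0.4647, -0.3251, 0.2252]
ee_rot: [[-1.0, -0.001, 0.027], [-0.027, 0.001, -1.0], [0.001, -1.0, -0.001]]
wrist_force: [-0.8, 1.5, -0.9]
gripper_width: 0.093
```

Run:
```python
from lid import *
st();s=capture('side');t=capture('top')
x=cv2.resize(s[110:190,250:350],None,fx=8,fy=7,interpolation=cv2.INTER_CUBIC)[:600];cv2.imwrite('pics/h1.png',x[:,:,::-1])
for a,c,p in blobs(s,(22,100,70),(36,255,255),(280,110,340,190)): print(a,c,p.min(0),p.max(0))
```

```text
37.975 [ 0.4647 -0.3251  0.2252] yaw -178.4 [-0.8  1.5 -0.9] 0.093
151 [309.05960265 148.17218543] [306 128] [312 169]
```

View pics/h1.png

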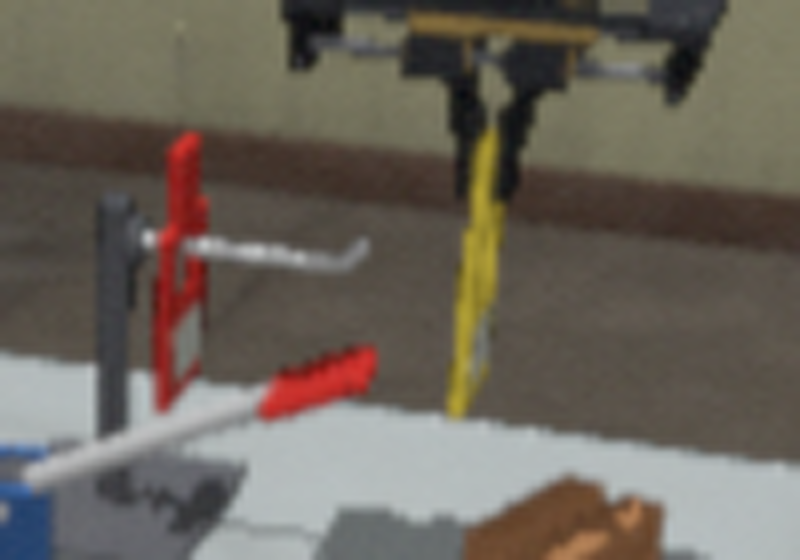

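Run:
```python
from lid import *
np.set_printoptions(precision=4,suppress=True)
def yplane(u,y):
    o,d=ray('side',u);return o+d*(y-o[1])/d[1]
S=lambda x,y:(250+x/8,110+y/7)
print('yellow bottom',yplane(S(457,417),-.294),'red bottom',yplane(S(161,410),-.291))
print('yellow top',yplane(S(489,130),-.325),'red top',yplane(S(187,133),-.315))
print('arm pts',[yplane(S(*q),-.322) for q in((215,240),(330,264),(362,240),(145,238))],'post',yplane(S(130,240),-.322))
```

```text
yellow bottom [ 0.459  -0.294   0.1073] red bottom [ 0.6056 -0.291   0.0869]
yellow top [ 0.4627 -0.325   0.2597] red top [ 0.6038 -0.315   0.243 ]
arm pts [array([ 0.5904, -0.322 ,  0.1799]), array([ 0.5326, -0.322 ,  0.1744]), array([ 0.5178, -0.322 ,  0.1907]), array([ 0.626 , -0.322 ,  0.1758])] post [ 0.6337 -0.322   0.1734]
```

Measured window edge is about 19 mm above the arm top, which is the middle of the allowed band, and y is aligned. Inserting.

jog_arm --series '[[[-0.02,0,0],[0,0,0],0],[[-0.02,0,0],[0,0,0],0],[[-0.02,0,0],[0,0,0],0],[[0,0,0],[0,0,0],0]]'

```text
time_s: 38.58
tcp_pos: [0.5257, -0.3234, 0.2253]
ee_rot: [[-1.0, -0.0, 0.029], [-0.029, 0.0, -1.0], [0.0, -1.0, -0.0]]
wrist_force: [-0.4, -0.5, -0.2]
gripper_width: 0.094
```

jog_arm --series '[[[-0.02,0,0],[0,0,0],0],[[-0.02,0,0],[0,0,0],0],[[0,0,0],[0,0,0],0],[[0,0,0],[0,0,0],0]]'

```text
time_s: 39.08
tcp_pos: [0.5642, -0.3224, 0.2256]
ee_rot: [[-1.0, -0.001, 0.029], [-0.029, 0.0, -1.0], [0.001, -1.0, -0.0]]
wrist_force: [-0.1, -0.1, -0.9]
gripper_width: 0.089
```

Run:
```python
from lid import *
st();s=capture('side')
x=cv2.resize(s[110:190,250:350],None,fx=8,fy=7,interpolation=cv2.INTER_CUBIC)[:600];cv2.imwrite('pics/h2.png',x[:,:,::-1])
```

```text
39.075 [ 0.5642 -0.3224  0.2256] yaw -178.4 [-0.1 -0.1 -0.9] 0.089
```

View pics/h2.png

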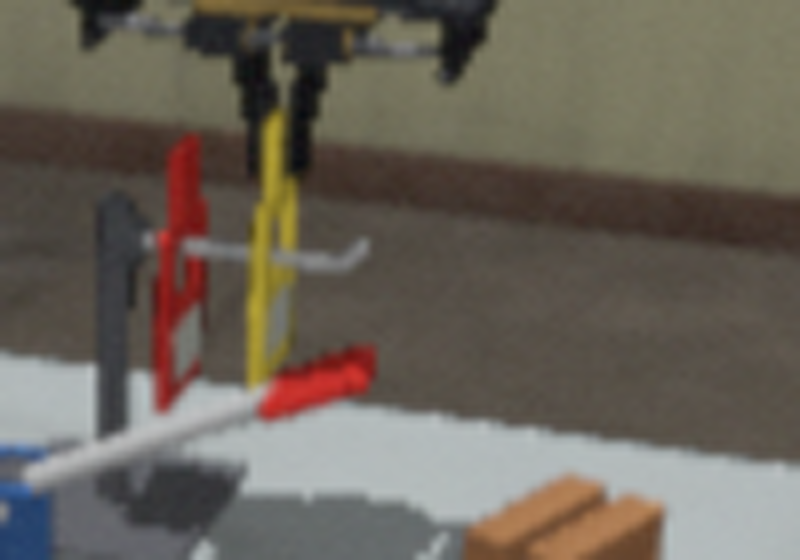

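The hook arm passes through the yellow window at (275,250), and the red tag is undisturbed. I'll lower it until it rests.

jog_arm --series '[[[0,0.005,0],[0,0,0],0],[[0,0.005,0],[0,0,0],0],[[0,0.004,0],[0,0,0],0],[[0,0,0],[0,0,0],0]]'

```text
time_s: 39.62
tcp_pos: [0.565, -0.3224, 0.211]
ee_rot: [[-1.0, -0.001, 0.029], [-0.029, 0.0, -1.0], [0.001, -1.0, -0.0]]
wrist_force: [-0.1, -0.1, -0.0]
gripper_width: 0.092
```

jog_arm --series '[[[0,0.003,0],[0,0,0],0],[[0,0,0],[0,0,0],0]]'

```text
time_s: 39.88
tcp_pos: [0.5653, -0.3224, 0.2083]
ee_rot: [[-1.0, -0.0, 0.029], [-0.029, 0.0, -1.0], [0.0, -1.0, -0.0]]
wrist_force: [-0.4, 0.7, 0.2]
gripper_width: 0.089
```

jog_arm --series '[[[0,0.002,0],[0,0,0],0],[[0,0,0],[0,0,0],0]]'

```text
time_s: 40.12
tcp_pos: [0.5653, -0.3224, 0.2064]
ee_rot: [[-1.0, -0.0, 0.029], [-0.029, 0.0, -1.0], [0.0, -1.0, -0.0]]
wrist_force: [0.4, 0.2, -0.6]
gripper_width: 0.09
```

jog_arm --series '[[[0,0.001,0],[0,0,0],0],[[0,0.001,0],[0,0,0],0],[[0,0,0],[0,0,0],0]]'

```text
time_s: 40.5
tcp_pos: [0.5653, -0.3224, 0.2045]
ee_rot: [[-1.0, -0.0, 0.029], [-0.029, 0.0, -1.0], [0.0, -1.0, -0.0]]
wrist_force: [0.2, 0.8, -0.5]
gripper_width: 0.09
```

jog_arm --series '[[[0,0.001,0],[0,0,0],0],[[0,0.001,0],[0,0,0],0],[[0,0,0],[0,0,0],0]]'

```text
time_s: 40.88
tcp_pos: [0.5655, -0.3225, 0.2035]
ee_rot: [[-1.0, 0.001, 0.03], [-0.03, -0.001, -1.0], [-0.001, -1.0, 0.001]]
wrist_force: [-0.0, 1.0, 2.9]
gripper_width: 0.092
```

Contact at 2.9 N, so the tag is resting on the arm. Opening a little, then retracting straight up.

jog_arm --series '[[[0,0,0],[0,0,0],0.012],[[0,0,0],[0,0,0],0.02],[[0,0,0],[0,0,0],0.028],[[0,0,0],[0,0,0],0.028],[[0,0,0],[0,0,0],0.028]]'

```text
time_s: 41.5
tcp_pos: [0.5653, -0.3225, 0.2025]
ee_rot: [[-1.0, -0.0, 0.029], [-0.029, 0.0, -1.0], [0.0, -1.0, -0.0]]
wrist_force: [-1.1, -0.5, -0.1]
gripper_width: 0.315
```

jog_arm --series '[[[0,-0.01,0],[0,0,0],0.028],[[0,-0.02,0],[0,0,0],0.028],[[0,-0.02,0],[0,0,0],0.028],[[0,-0.03,0],[0,0,0],0.028],[[0,-0.04,0],[0,0,0],0.028],[[0.04,-0.01,0],[0,0,0],0.028],[[0.05,0,0],[0,0,0],0.028],[[0.05,0,0],[0,0,0],0.028],[[0,0,0],[0,0,0],0.028],[[0,0,0],[0,0,0],0.028]]'

```text
time_s: 42.75
tcp_pos: [0.4258, -0.3267, 0.3336]
ee_rot: [[-1.0, 0.002, 0.029], [-0.029, -0.001, -1.0], [-0.002, -1.0, 0.001]]
wrist_force: [0.5, -0.1, -0.3]
gripper_width: 0.325
```

Run:
```python
from lid import *
st();s=capture('side')
x=cv2.resize(s[110:270,180:345],None,fx=4,fy=3.7,interpolation=cv2.INTER_CUBIC);cv2.imwrite('pics/h3.png',x[:,:,::-1])
for lo,hi,roi in(((0,150,60),(8,255,255),(265,120,282,172)),((22,100,70),(36,255,255),(270,110,300,175)),((0,150,60),(8,255,255),(283,150,305,200))):
    for a,c,p in blobs(s,lo,hi,roi): print(a,c,p.min(0),p.max(0))
```

```text
42.75 [ 0.4258 -0.3267  0.3336] yaw -178.3 [ 0.5 -0.1 -0.3] 0.325
137 [271.78832117 145.70072993] [269 129] [275 167]
143 [283.1048951  145.97202797] [280 130] [286 164]
82 [289.64634146 163.87804878] [283 160] [296 169]
```

View pics/h3.png

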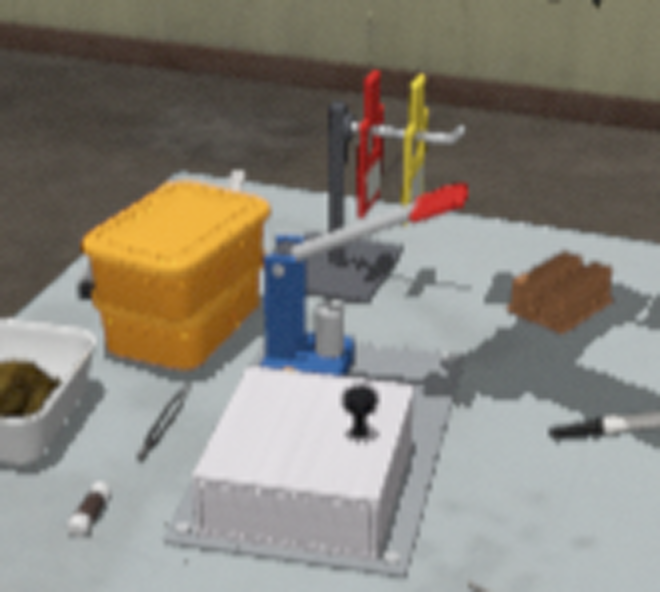

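The yellow tag hangs at (415,135) beside the red one at (372,140). The lever is up, the lid is shut, and the tweezers and capsule are in place. I'll let it settle, recheck, and hand in.

jog_arm --series '[[[0,0,0],[0,0,0],0.028],[[0,0,0],[0,0,0],0.028],[[0,0,0],[0,0,0],0.028],[[0,0,0],[0,0,0],0.028],[[0,0,0],[0,0,0],0.028],[[0,0,0],[0,0,0],0.028]]'

```text
time_s: 43.55
tcp_pos: [0.4254, -0.3266, 0.3326]
ee_rot: [[-1.0, 0.0, 0.029], [-0.029, -0.0, -1.0], [-0.0, -1.0, 0.0]]
wrist_force: [0.8, -0.7, 0.2]
gripper_width: 0.325
```

Run:
```python
from lid import *
st();lumps();s=capture('side')
for a,c,p in blobs(s,(22,100,70),(36,255,255),(270,110,300,175)): print(a,c,p.min(0),p.max(0))
print(finish_job())
```

```text
43.55 [ 0.4254 -0.3266  0.3326] yaw -178.3 [ 0.8 -0.7  0.2] 0.325
side 170 [155. 246.] [0.8245 0.1986] axis 107.0 m
141 [283.06382979 146.14184397] [280 130] [286 164]
the job is handed in; nothing more can be done
None
```

I put the three loose lumps I found (dark brown, olive and one orange) in the pot and shut the lid. I then pumped the lever four full strokes and hung the yellow tag on the hook in front of the red one. I handed the job in at about 44 s.

**Last checks:**
- **Lumps:** none left on the table. The only amber-coloured thing still detected is the bowl at the back, which isn't one of them.
- **Lid:** flush on the pot. At the final press it held at a hard stop of about 39 N.
- **Lever:** each stroke reached its bottom stop (42 to 48 N) and the pad returned to its starting pixels.
- **Tags:** both hang upright, and the yellow one is released and still. The red tag's pixels are unchanged to within a fraction of a pixel.
- **Tweezers and capsule:** they look unmoved in the last pictures. I judged this by eye and did not measure it.

No check failed. The camera heights of the pot rim (0.053 to 0.066 m) disagreed by about a centimetre; the press on the lid put the rim near 0.065 m. One viewed picture was 890 pixels wide, over the 800 limit.

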